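Build up the spacer stack and adapter on the test flange

TASK

Get the test port ready: take the black knobbed cover off the round steel base flange and set it upright on the square rubber pad. Then pick every round aluminium spacer disc out of the cluttered parts bin and stack them flat and centred on the base flange, widest at the bottom to narrowest at the top, and stand the coax adapter (the part with the round flange foot) from the bin upright and centred on top of them. Only when that stands, flip the toggle switch on the white signal source all the way over, away from the robot; leave the other parts in the bin and do not disturb the tub, the horn antenna and the spanner.

Things in the scene. Friction and masses are not known exactly. Their poses are not given: they have to be found in the camera images.
- bin: fixed grey open parts bin, 250 (its x) x 430 (its y) x 45 mm high outside, walls and floor 5 mm thick; origin at the centre of its underside on the table
- base: fixed round steel base flange, 110 mm diameter, 12 mm high; origin at the centre of its underside, z up. The cover stands on it at the start; its place and the pad's may be swapped
- base_top (a point): centre of the top face of the base flange (12 mm above the table)
- pad: fixed black rubber pad, 120 x 120 x 5 mm, on the table; origin at the centre of its underside
- cover: black plastic protective cover, about 90 g: disc 84 mm diameter, 12 mm thick, with a central knob 24 mm diameter whose top is 36 mm above the underside; origin at the centre of its underside, z up through the knob
- disc68: aluminium spacer disc 68 mm in diameter, 16 mm thick, about 150 g, with a dark rectangular waveguide mark and four bolt dots on both faces; starts flat in the bin; may be absent. Origin at its centre, z its axis (either way up is the same)
- disc62: aluminium spacer disc 62 mm in diameter, 16 mm thick, about 125 g, with a dark rectangular waveguide mark and four bolt dots on both faces; starts flat in the bin; may be absent. Origin at its centre, z its axis (either way up is the same)
- disc56: aluminium spacer disc 56 mm in diameter, 16 mm thick, about 102 g, with a dark rectangular waveguide mark and four bolt dots on both faces; starts flat in the bin; may be absent. Origin at its centre, z its axis (either way up is the same)
- disc50: aluminium spacer disc 50 mm in diameter, 16 mm thick, about 82 g, with a dark rectangular waveguide mark and four bolt dots on both faces; starts flat in the bin; may be absent. Origin at its centre, z its axis (either way up is the same)
- disc44: aluminium spacer disc 44 mm in diameter, 16 mm thick, about 63 g, with a dark rectangular waveguide mark and four bolt dots on both faces; starts flat in the bin; may be absent. Origin at its centre, z its axis (either way up is the same)
- adapter: coax adapter, about 140 g, painted metal: round flange foot 50 mm diameter, 8 mm thick, carrying a block 34 (x) x 30 (y) mm whose top is 45 mm above the underside; a coax socket 12 mm in diameter sticks out 12 mm from the block's +x face, 34 mm up, so grip the block across its y faces. Stands upright in the bin. Origin at the centre of its underside, z up
- guide: other part, stays in the bin: straight waveguide 74 mm long (its x), square 36 mm flanges at both ends, origin at the centre of its underside
- coupler: other part, stays in the bin: bare-metal waveguide coupler 73 mm long (x), 36 mm wide at its flange (the -x end), 34 mm high, origin at the centre of its underside
- stud1: other part, stays in the bin: steel stud 66 mm long (x), 8 mm thick, with a 14 mm nut near each end; origin at its middle, underside
- stud2: other part, stays in the bin: steel stud 66 mm long (x), 8 mm thick, with a 14 mm nut near each end; origin at its middle, underside
- source: fixed white signal source box, 150 (x) x 110 (y) mm, top 50 mm above the table, carrying the toggle switch at the middle of its top; origin at the centre of its underside; its x axis points away from the robot
- switch (a joint): toggle lever of the signal source: 0 = off, leaning to the source's -x (towards the robot); 1.0 rad = on, fully over to the source's +x. Turns about a level axis along the source's y, 72 mm above the table over the source's origin; stays where it is left; light (about 1 N at the ball). It may start up to 0.15 rad from off
- switch_tip (a point): centre of the ball (26 mm diameter) at the end of the toggle lever, 80 mm from its pivot; moves with the lever
- tub: bystander: closed white tub, 68 mm diameter, 75 mm high, on the table; origin at the centre of its underside
- horn: bystander: black horn antenna standing mouth down, 136 mm high, 75 mm square at the foot; origin at the centre of its underside
- spanner: bystander: spanner 180 mm long lying on the table; origin at its middle, underside

How it is judged:
By the outcome, as a careful person would: the job done as asked, in the order asked, and still so for the second after the job is handed in, with the robot touching nothing.
Of disc68, disc62, disc56, disc50, disc44 only 3 to 5 are there at a start; the rules pass over those that are not, and their reading is None.
At some moment in a run one of cover, guide, coupler, stud1, stud2 may be knocked a few centimetres aside while the robot is not near it.
Once in a run the grip may slacken for a moment while it holds something.
It also fails if it takes over 210 s, if anything falls off the work surface, if the arm or the gripper's body presses on something with over 40 N, if the wrist force passes 120 N, or if a joint passes its speed limit or range.

ROBOT

A 7-joint arm with a two-finger parallel gripper is mounted at the origin on the work surface. World frame = base frame: x ahead of the robot, y to its left, z up, the work surface at z = 0. Lengths are in m, angles in rad, forces in N, time in s.
With the tool pointing down it reaches from about 0.4 to 0.85 m from the base axis. Payload 4.5 kg.
Tool frame: the origin (TCP) lies between the finger pads; the fingertips stand r.tip_reach ahead of it and the grasp point (between the pads) lies 3 mm ahead of it (r.tip_reach is the distance from the TCP to the fingertips, in m); z points along the fingers, y is the line along which they close (so a half turn about z gives the same grasp; the last joint's range is limited). The gripper opens to 88 mm and grips with 3 to 60 N. Pads are 18 mm wide; open, the fingers measure 123 mm over their backs; the gripper's body (75 mm by 187 mm) begins 45 mm behind the grasp point.
Start: joints at [-1.312, 0.689, -0.195, 1.565, 0.157, 0.902, -0.215], TCP at [0.139, 0.609, 0.261] pointing down, gripper open.
Joint ranges: [-3.01, 3.01], [-0.46, 2.08], [-1.47, 1.51], [0.13, 2.56], [-1, 4.14], [0.04, 2.09], [-2.66, 2.66]. Speed limits (rad/s): [2.57, 2.57, 3.14, 3.14, 3.14, 3.14, 3.14].

INTERFACE

Orientations are given as a unit quaternion [x, y, z, w].
In Python, from plant import r gives the robot as it stands.
- The arm moves only by the tool step_arm, never from a script. Its argument "motion" is a list of rows, each an object with "dp": the shift along the tool's x, y, z in mm, a list of three; "twist": the turn, a rotation vector about the tool's x, y, z in rad, a list of three; "hand": the opening, from -1 (shut) to 1 (fully open). In form: [{"dp": [dx, dy, dz], "twist": [rx, ry, rz], "hand": hand}, ...]. A call has 1 to 5 rows; each row is the pose to reach, as a shift and turn from the pose commanded when the call began, along the tool's axes at that moment; what a row does not reach only later rows make up. A row lasts 1/8 s, in which the tool goes at most 62.5 mm and 10.7 degrees, less where a joint would pass 70% of its speed; a pose out of reach is approached as far as the arm can. A call with a gripper value outside its range is refused whole. The fingers move at their own pace and stop on an object; "force" is the grip in N (left out, the last holds). Time passes only in rows, so rows that repeat a pose let the fingers close. It gives the time, the measured TCP pose, the force, the opening and the grip force at its end, in the units of the state.
- r.get_state(): the state, without advancing time (a new reading comes with each control period).
- r.snapshot(name): name is "scene" or "top"; returns a dict with "pixels" (480x640x3 uint8, red, green, blue), "depth" (480x640 float32, m along the optical axis (not along the pixel's ray), 0 where there is no reading), "fx", "fy", "cx", "cy" (pixels), "D" ([k1, k2, p1, p2, k3] as OpenCV has them; the pictures are not rectified), "xyz" and "orientation" of the camera in the world. Camera axes: x right, y down, z forward; pixel columns grow to the right and rows downward; lengths in m; the calibration is good to about 2 mm. A picture is of the moment at which its call begins.
- r.finish_job(): hands the job in; it is judged then, once.
Trained networks look in the newest picture that a camera, given by its name, has taken for a name from the list of things; names that differ only in an ending like _2 or _b are one class to them, and where a whole thing is asked for, a point or a joint stands for the part that bears it (a point fixed in the world has none). Each returns a list of dicts, best first, with "score" (0 to 1); they miss things now and then, are a little off and sometimes report something else, mostly with a low value. They report only what shows in the picture. A call takes as long as a camera call.
- r.search_frame(camera, thing): "at" ([x, y, z] in m, in the coordinates of the camera as it stood for that picture, good to about 4 mm: the middle of the surface that is visible of it).
The state is a dict: "clock": time; "q": joint angles; "qd": joint speeds; "joint_torque": joint torques, N m; "tool_pos": TCP position; "eef_rot": TCP orientation; "contact_force": force on the tool from outside, world axes, zero at the start; "moment": the same for the moment, N m; "opening": opening from 0.0 (shut) to 1.0 (fully open); "finger_force": force on a finger pad.
Only numpy, scipy, OpenCV 4.12 (cv2) and the standard library are available. Lean on these libraries where they do the work, as an engineer would, in place of code of your own. Each camera call takes 0.05 s, during which the arm holds its last target. There are 200 camera calls.

## Working session

There is one attempt and no reset: what is moved stays moved. The work goes in short steps, Python scripts to look and compute and a tool call to move; the robot and the scene stay as the last step left them, time stands still between calls to the robot, and variables do not carry over. Pictures are saved under pics/ and viewed, at most 14 in all, crops included, and the job is handed in when it is done.

Besides the shell and the picture viewer there is one more tool, called after "Emit:" by a JSON object that holds its "op" and its "data", one argument or row to a line. step_arm: Moves the arm, as the interface text tells. Its arguments: {"type":"object","properties":{"motion":{"type":"array"},"force":{"type":"number"}},"required":["motion"]}

```bash
ls; mkdir -p pics; cat > h.py <<'E'
import numpy as np, cv2
from scipy.spatial.transform import Rotation as R
from plant import r
def snap(n,f=None):
    s=r.snapshot(n)
    if f: cv2.imwrite('pics/'+f,cv2.cvtColor(s['pixels'],cv2.COLOR_RGB2BGR))
    return s
def K(s): return np.array([[s['fx'],0,s['cx']],[0,s['fy'],s['cy']],[0,0,1.]])
def w(s,p): return R.from_quat(s['orientation']).apply(p)+np.array(s['xyz'])
def cloud(s):
    v,u=np.mgrid[:480,:640]
    n=cv2.undistortPoints(np.stack([u,v],-1).reshape(-1,1,2).astype(np.float64),K(s),np.array(s['D'])).reshape(-1,2)
    d=s['depth'].reshape(-1,1)
    return w(s,np.hstack([n*d,d])).reshape(480,640,3)
def proj(s,P):
    Rm=R.from_quat(s['orientation']).as_matrix().T
    return cv2.projectPoints(np.array(P,float).reshape(-1,1,3),Rm,-Rm@np.array(s['xyz']),K(s),np.array(s['D']))[0].reshape(-1,2)
def find(s,cam,t,m=2):
    return [(round(d['score'],2),w(s,np.array(d['at'])).round(4).tolist()) for d in r.search_frame(cam,t)[:m]]
E
python3 - <<'E'
from h import *
print(r.get_state(), r.tip_reach)
for c in ['scene','top']:
    s=snap(c,c+'0.png'); print(c,s['xyz'],s['orientation'],s['fx'],s['D'])
    for t in 'bin base pad cover disc68 disc62 disc56 disc50 disc44 adapter guide coupler stud1 source switch tub horn spanner'.split(): print(t,find(s,c,t))
E
```

```text
pics
{'clock': 0.0, 'q': array([-1.31220742,  0.68994032, -0.19454291,  1.56635077,  0.1572877 ,
        0.90248333, -0.21508961]), 'qd': array([-4.48325891e-05, -1.80873349e-03,  3.10303998e-04, -9.88291576e-04,
        2.47957515e-04,  4.32743764e-05, -2.16077770e-04]), 'joint_torque': array([ 1.81210989e-04, -5.27561867e+01, -1.26661599e+00, -1.53421569e+01,
       -5.25740872e-02,  6.52274684e-03,  1.71799438e-04]), 'tool_pos': array([0.13920854, 0.608694  , 0.25993618]), 'eef_rot': array([ 1.12103113e-01,  9.93696176e-01, -8.93680856e-04, -4.79834565e-05]), 'contact_force': array([-0.01920421, -0.18625217,  0.93637903]), 'moment': array([-0.04940811,  0.03979314, -0.01130435]), 'finger_force': 0.0, 'opening': 1.0042017260720137} 0.022
scene [1.05507022 0.63215519 0.74724631] [ 0.28227835  0.86027821 -0.40598676 -0.12415746] 530.0834756063398 [0.00350963 0.         0.         0.         0.        ]
bin [(0.67, [0.5083, -0.1695, 0.0112])]
base [(0.72, [0.5122, 0.1845, 0.0143])]
pad [(0.63, [0.6244, 0.1641, 0.0032]), (0.25, [0.5089, -0.1678, 0.0097])]
cover [(0.62, [0.4852, 0.1648,
[... 1385 characters left out ...]
disc56 [(0.9, [0.466, -0.0344, 0.0201]), (0.63, [0.4651, -0.1367, 0.023])]
disc50 [(0.9, [0.466, -0.0344, 0.0201]), (0.63, [0.4651, -0.1367, 0.023])]
disc44 [(0.9, [0.466, -0.0344, 0.0201]), (0.63, [0.4651, -0.1367, 0.023])]
adapter [(0.6, [0.5663, -0.1275, 0.0501])]
guide [(0.61, [0.5787, -0.0325, 0.034]), (0.54, [0.5403, 0.3424, 0.0524])]
coupler [(0.71, [0.4626, -0.0331, 0.0199])]
stud1 [(0.62, [0.5205, -0.0775, 0.0135]), (0.49, [0.4637, -0.134, 0.0235])]
source [(0.65, [0.5453, 0.343, 0.0517])]
switch [(0.55, [0.5212, 0.3605, 0.1591])]
tub [(0.83, [0.7569, 0.081, 0.0738]), (0.23, [0.5677, -0.1286, 0.0514])]
horn [(0.91, [0.7374, 0.2772, 0.0681])]
spanner [(0.64, [0.735, -0.2144, 0.007])]
```

View pics/top0.png

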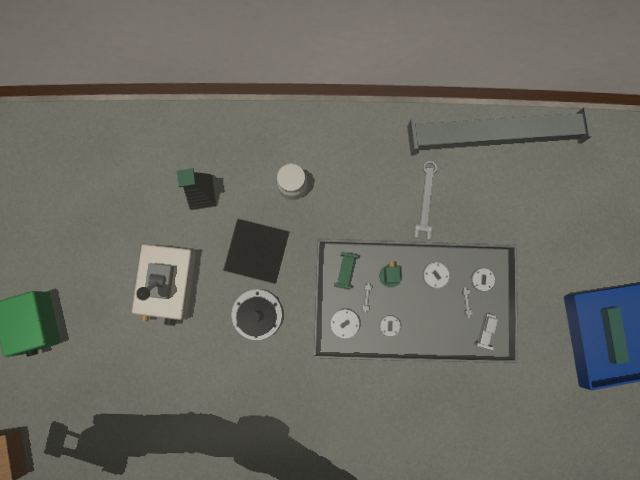

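View pics/scene0.png

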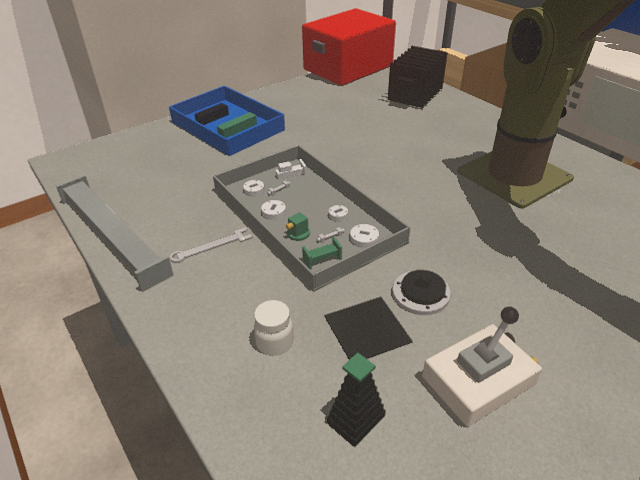

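The top view shows four discs at about (345,323), (436,275), (390,326) and (484,280). The adapter is at (391,275) with its socket pointing up (+x), and the cover sits on the base at (257,315). The pad is at (257,250) and the source at (163,283), with the lever ball at (143,293). The scene view agrees.

```bash
cat > meas.py <<'E'
from h import *
def plane(s,uv,z):
    n=cv2.undistortPoints(np.array(uv,float).reshape(-1,1,2),K(s),np.array(s['D'])).reshape(-1,2)
    d=R.from_quat(s['orientation']).apply(np.c_[n,np.ones(len(n))]); c=np.array(s['xyz'])
    return c+d*((z-c[2])/d[:,2])[:,None]
def blobs(s,P,z0,z1,box,minpx=40):
    m=((P[...,2]>z0)&(P[...,2]<z1)&(P[...,0]>box[0])&(P[...,0]<box[1])&(P[...,1]>box[2])&(P[...,1]<box[3])&(s['depth']>0)).astype(np.uint8)
    n,l,st,c=cv2.connectedComponentsWithStats(m,connectivity=4)
    return [(l==i) for i in range(1,n) if st[i,4]>=minpx]
E
python3 - <<'E'
from meas import *
for cam in ['top','scene']:
    s=snap(cam); P=cloud(s); print(cam)
    f=P[(abs(P[...,0]-.51)<.1)&(abs(P[...,1]+.18)<.2)&(s['depth']>0)][:,2]; print('zpct',np.percentile(f,[5,25,50,75,95]).round(4))
    for nm,z0,z1,bx in [('bin',.012,.06,(.40,.63,-.385,.02)),('pad?',.0025,.009,(.55,.70,.08,.24)),('base+',.007,.05,(.4,.56,.08,.24)),('cover',.019,.05,(.4,.56,.08,.24)),('knob',.031,.05,(.4,.56,.08,.24)),('rim',.037,.05,(.36,.65,-.42,.05)),('source',.04,.058,(.4,.7,.26,.45)),('ball',.12,.2,(.4,.7,.26,.45))]:
        for b in blobs(s,P,z0,z1,bx):
            q=P[b]; z=np.percentile(q[:,2],80); 
            cn=max(cv2.findContours(b.astype(np.uint8),cv2.RETR_EXTERNAL,cv2.CHAIN_APPROX_NONE)[0],key=len)
            W=(q[:,:2]*1000).astype(np.float32); rr=cv2.minAreaRect(W); e=cv2.minEnclosingCircle(W)
            print(nm,'n',len(q),'uv',np.argwhere(b).mean(0)[::-1].round(),'z80',round(z,4),'mean',q[:,:2].mean(0).round(4),'rect',np.round(rr[0],1),np.round(rr[1],1),round(rr[2],1),'circ',np.round(e[0],1),round(2*e[1],1))
s=r.snapshot('top');a=cv2.cvtColor(s['pixels'],6) if 0 else s['pixels'][:,:,::-1]
cv2.imwrite('pics/bin0.png',cv2.resize(a[232:366,310:522],None,fx=3.6,fy=3.6,interpolation=cv2.INTER_CUBIC))
E
```

```text
top
zpct [0.0022 0.0044 0.0061 0.0088 0.0284]
bin n 443 uv [345. 270.] z80 0.0384 mean [ 0.5778 -0.0335] rect [577.9 -33.5] [35.3 74.5] 78.0 circ [577.8 -33.1] 80.7
bin n 389 uv [391. 274.] z80 0.0512 mean [ 0.5691 -0.1301] rect [ 568.7 -132.5] [47.5 48. ] 49.4 circ [ 571.1 -131.3] 53.0
bin n 533 uv [436. 275.] z80 0.023 mean [ 0.5708 -0.2299] rect [ 571.1 -230.3] [54.9 55. ] 65.4 circ [ 571.4 -230.8] 57.0
bin n 423 uv [483. 279.] z80 0.023 mean [ 0.5617 -0.3342] rect [ 562.3 -335.3] [48.3 48.6] 0.3 circ [ 561.4 -334.6] 50.9
bin n 134 uv [367. 297.] z80 0.0196 mean [ 0.5213 -0.0805] rect [520.5 -80.8] [13.7 65.8] 83.1 circ [520.7 -79.3] 66.0
bin n 137 uv [467. 301.] z80 0.0196 mean [ 0.5131 -0.2991] rect [ 512.3 -299.5] [65.9 13.9] 6.6 circ [ 512.1 -297.7] 66.0
bin n 654 uv [345. 323.] z80 0.0231 mean [ 0.4642 -0.0335] rect [464.1 -33.6] [60.3 59. ] 46.0 circ [464.  -33.5] 61.8
bin n 426 uv [487. 331.] z80 0.0384 mean [ 0.4496 -0.3386] rect [ 450.2 -340.3] [34.9 71.8] 73.1 circ [ 449.4 -339.4] 75.5
bin n 336 uv [390. 325.] z80 0.0229 mean [ 0.4606 -0.1304] rect [ 460.8 -130.6] [42.9 
[... 3138 characters left out ...]
4.] z80 0.0419 mean [ 0.4671 -0.342 ] rect [ 466. -344.] [25.7 30. ] 73.1 circ [ 465.7 -344.2] 36.5
rim n 120 uv [296. 224.] z80 0.0471 mean [ 0.5809 -0.1233] rect [ 579.3 -123.4] [23.7 44.6] 50.5 circ [ 577.  -126.2] 46.7
rim n 53 uv [337. 242.] z80 0.0432 mean [ 0.5463 -0.0245] rect [545.1 -26.6] [40.   6.9] 77.4 circ [546.4 -26.9] 40.0
rim n 47 uv [307. 252.] z80 0.0432 mean [ 0.6129 -0.037 ] rect [612.1 -39.7] [40.   7.1] 78.0 circ [611.7 -39.7] 40.1
source n 4214 uv [481. 372.] z80 0.0525 mean [0.5618 0.3673] rect [541.  360.5] [111.1 167.3] 84.7 circ [545.7 361. ] 187.3
ball n 329 uv [508. 317.] z80 0.1582 mean [0.5255 0.3638] rect [521.6 363.2] [22.2 25.4] 31.6 circ [522.3 362.4] 27.5
```

View pics/bin0.png

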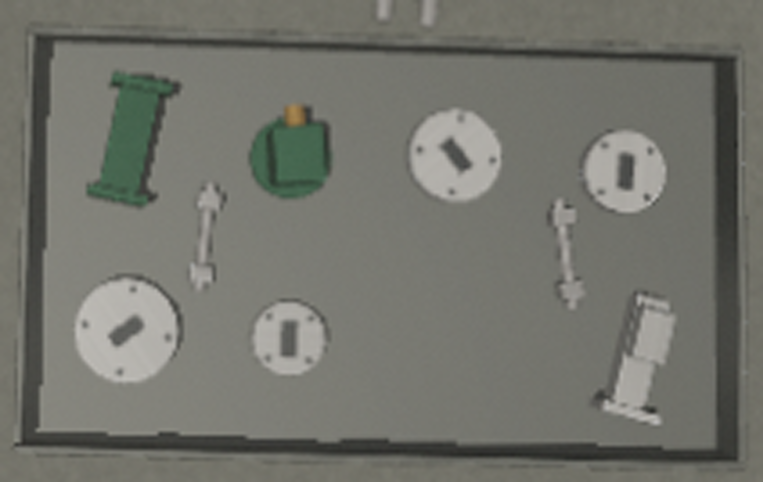

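The crop shows the four discs (62, 56, 50 and 44 mm by measured size), the green adapter with its orange socket up (+x), the green guide, the coupler and two studs. I'll start with the cover.

```bash
cat > to.py <<'E'
import sys
from h import *
# usage: to.py x y z(mm) yawdeg ... chain of targets, all from the present pose
s=r.get_state(); q=R.from_quat(s['eef_rot']); p=s['tool_pos']*1000
ty=q.as_matrix()[:,1]; yaw=np.degrees(np.arctan2(ty[1],ty[0]))
print('t',round(s['clock'],2),'p',p.round(1),'yaw',round(yaw,1),'q1,7',s['q'][[0,6]].round(2),'F',np.round(s['contact_force'],1),'op',round(s['opening']*88,1),'ff',round(s['finger_force'],1))
a=[float(v) for v in sys.argv[1:]]
for i in range(0,len(a),4):
    t=np.array(a[i:i+3]); dy=(a[i+3]-yaw+90)%180-90
    # desired orientation: z down, y at yaw+dy
    Y=np.radians(yaw+dy); yv=np.array([np.cos(Y),np.sin(Y),0]); zv=np.array([0,0,-1.]); M=np.c_[np.cross(yv,zv),yv,zv]
    print(t,'dp',q.inv().apply(t-p).round(1).tolist(),'twist',(q.inv()*R.from_matrix(M)).as_rotvec().round(3).tolist(),'deg',round(dy,1))
E
python3 to.py 300 400 220 77 476.5 158.3 200 77
```

```text
t 2.05 p [139.3 609.3 260.7] yaw 77.1 q1,7 [-1.31 -0.22] F [ 0.2  0.2 -0.1] op 88.1 ff 0.0
[300. 400. 220.] dp [-203.3, -168.2, 40.7] twist [0.0, -0.0, 0.002] deg -0.1
[476.5 158.3 200. ] dp [-429.2, -364.5, 60.7] twist [0.0, -0.0, 0.002] deg -0.1
```

Emit:
{"op": "step_arm", "data": {
  "motion": [
    {"dp": [-43,-36,6],"twist": [0,0,0],"hand": 0.2},
    {"dp": [-86,-73,12],"twist": [0,0,0],"hand": 0.2},
    {"dp": [-129,-109,18],"twist": [0,0,0],"hand": 0.2},
    {"dp": [-172,-146,24],"twist": [0,0,0],"hand": 0.2},
    {"dp": [-215,-182,30],"twist": [0,0,0],"hand": 0.2}
  ]
}}

```text
clock: 2.68
tool_pos: [0.3094, 0.3826, 0.2308]
eef_rot: [0.112, 0.994, 0.0, 0.0]
contact_force: [0.6, 0.8, -0.8]
opening: 0.596
finger_force: 0.0
```

Emit:
{"op": "step_arm", "data": {
  "motion": [
    {"dp": [-43,-36,6],"twist": [0,0,0],"hand": 0.2},
    {"dp": [-86,-73,12],"twist": [0,0,0],"hand": 0.2},
    {"dp": [-129,-109,18],"twist": [0,0,0],"hand": 0.2},
    {"dp": [-172,-146,24],"twist": [0,0,0],"hand": 0.2},
    {"dp": [-214,-182,30],"twist": [0,0,0],"hand": 0.2}
  ]
}}

```text
clock: 3.3
tool_pos: [0.4777, 0.1574, 0.2007]
eef_rot: [0.112, 0.994, 0.0, 0.0]
contact_force: [0.8, -0.3, -0.8]
opening: 0.602
finger_force: 0.0
```

```bash
python3 to.py 476.5 158.3 90 77 476.5 158.3 50.5 77
```

```text
t 3.3 p [477.7 157.4 200.7] yaw 77.1 q1,7 [-0.24  0.63] F [ 0.8 -0.3 -0.8] op 53.0 ff 0.0
[476.5 158.3  90. ] dp [1.4, 0.5, 110.7] twist [0.001, 0.001, 0.002] deg -0.1
[476.5 158.3  50.5] dp [1.4, 0.5, 150.2] twist [0.001, 0.001, 0.002] deg -0.1
```

Emit:
{"op": "step_arm", "data": {
  "motion": [
    {"dp": [0.7,0.2,50],"twist": [0,0,0],"hand": 0.2},
    {"dp": [1.4,0.5,100],"twist": [0,0,0],"hand": 0.2},
    {"dp": [1.4,0.5,135],"twist": [0,0,0],"hand": 0.2},
    {"dp": [1.4,0.5,150],"twist": [0,0,0],"hand": 0.2},
    {"dp": [1.4,0.5,150],"twist": [0,0,0],"hand": 0.2}
  ]
}}

```text
clock: 3.92
tool_pos: [0.4751, 0.1598, 0.0504]
eef_rot: [0.112, 0.994, -0.0, -0.0]
contact_force: [0.6, 0.1, 0.3]
opening: 0.602
finger_force: 0.0
```

Emit:
{"op": "step_arm", "data": {
  "motion": [
    {"dp": [0,0,0],"twist": [0,0,0],"hand": -1},
    {"dp": [0,0,0],"twist": [0,0,0],"hand": -1},
    {"dp": [0,0,0],"twist": [0,0,0],"hand": -1},
    {"dp": [0,0,0],"twist": [0,0,0],"hand": -1},
    {"dp": [0,0,0],"twist": [0,0,0],"hand": -1}
  ],
  "force": 30
}}

```text
clock: 4.55
tool_pos: [0.4756, 0.1597, 0.0514]
eef_rot: [0.112, 0.994, 0.0, 0.001]
contact_force: [-1.1, 0.0, 5.7]
opening: 0.263
finger_force: 30.0
```

```bash
python3 to.py 476.5 158.3 100 77 620.8 164.3 100 77  620.8 164.3 45 77
```

```text
t 4.55 p [475.6 159.7  51.4] yaw 77.1 q1,7 [-0.36  0.52] F [-1.1  0.   5.7] op 23.2 ff 30.0
[476.5 158.3 100. ] dp [-1.3, -1.1, -48.6] twist [0.001, 0.001, 0.002] deg -0.1
[620.8 164.3 100. ] dp [-140.6, 36.9, -48.4] twist [0.001, 0.001, 0.002] deg -0.1
[620.8 164.3  45. ] dp [-140.6, 36.9, 6.6] twist [0.001, 0.001, 0.002] deg -0.1
```

Emit:
{"op": "step_arm", "data": {
  "motion": [
    {"dp": [0,0,-25],"twist": [0,0,0],"hand": -1},
    {"dp": [0,0,-50],"twist": [0,0,0],"hand": -1},
    {"dp": [-35,9,-50],"twist": [0,0,0],"hand": -1},
    {"dp": [-75,20,-50],"twist": [0,0,0],"hand": -1},
    {"dp": [-110,29,-50],"twist": [0,0,0],"hand": -1}
  ]
}}

```text
clock: 5.18
tool_pos: [0.5901, 0.1632, 0.1009]
eef_rot: [0.112, 0.994, 0.0, 0.0]
contact_force: [0.8, 0.3, -1.8]
opening: 0.26
finger_force: 30.0
```

Emit:
{"op": "step_arm", "data": {
  "motion": [
    {"dp": [-20,5,0],"twist": [0,0,0],"hand": -1},
    {"dp": [-30,8,0],"twist": [0,0,0],"hand": -1},
    {"dp": [-30,8,0],"twist": [0,0,0],"hand": -1}
  ]
}}

```text
clock: 5.55
tool_pos: [0.6196, 0.1644, 0.1004]
eef_rot: [0.112, 0.994, -0.0, -0.0]
contact_force: [-0.7, -0.4, -1.2]
opening: 0.263
finger_force: 30.0
```

```bash
python3 to.py 620.8 164.3 44.5 77
```

```text
t 5.55 p [619.6 164.4 100.4] yaw 77.1 q1,7 [-0.19  0.71] F [-0.7 -0.4 -1.2] op 23.2 ff 30.0
[620.8 164.3  44.5] dp [-1.2, 0.1, 55.9] twist [-0.0, -0.001, 0.002] deg -0.1
```

Emit:
{"op": "step_arm", "data": {
  "motion": [
    {"dp": [-1,0,25],"twist": [0,0,0],"hand": -1},
    {"dp": [-1,0,42],"twist": [0,0,0],"hand": -1},
    {"dp": [-1,0,52],"twist": [0,0,0],"hand": -1},
    {"dp": [-1,0,55.5],"twist": [0,0,0],"hand": -1},
    {"dp": [-1,0,55.5],"twist": [0,0,0],"hand": -1}
  ]
}}

```text
clock: 6.18
tool_pos: [0.6209, 0.1645, 0.0454]
eef_rot: [0.112, 0.994, 0.0, 0.0]
contact_force: [-0.6, -0.1, -1.2]
opening: 0.264
finger_force: 30.0
```

Emit:
{"op": "step_arm", "data": {
  "motion": [
    {"dp": [0,0,0],"twist": [0,0,0],"hand": 0.2},
    {"dp": [0,0,0],"twist": [0,0,0],"hand": 0.2},
    {"dp": [0,0,-25],"twist": [0,0,0],"hand": 0.2},
    {"dp": [0,0,-75],"twist": [0,0,0],"hand": 0.2},
    {"dp": [0,0,-125],"twist": [0,0,0],"hand": 0.7}
  ]
}}

```text
clock: 6.8
tool_pos: [0.6207, 0.1642, 0.1716]
eef_rot: [0.112, 0.994, 0.0, -0.0]
contact_force: [0.5, -0.9, -0.8]
opening: 0.687
finger_force: 0.0
```

```bash
python3 to.py 464.3 -33.3 170 45
```

```text
t 6.8 p [620.7 164.2 171.6] yaw 77.1 q1,7 [-0.17  0.74] F [ 0.5 -0.9 -0.8] op 60.5 ff 0.0
[464.3 -33.3 170. ] dp [108.4, -227.4, 1.7] twist [-0.0, -0.0, 0.561] deg -32.1
```

Emit:
{"op": "step_arm", "data": {
  "motion": [
    {"dp": [22,-46,0],"twist": [0,0,0.12],"hand": 0.7},
    {"dp": [44,-92,0],"twist": [0,0,0.24],"hand": 0.7},
    {"dp": [66,-138,0],"twist": [0,0,0.36],"hand": 0.7},
    {"dp": [88,-184,1],"twist": [0,0,0.48],"hand": 0.7},
    {"dp": [108.4,-227.4,1.7],"twist": [0,0,0.561],"hand": 0.7}
  ]
}}

```text
clock: 7.42
tool_pos: [0.4636, -0.0345, 0.169]
eef_rot: [0.384, 0.923, 0.0, 0.001]
contact_force: [0.4, -0.8, -0.2]
opening: 0.849
finger_force: 0.0
```

```bash
cat > stk.py <<'E'
import sys
from meas import *
# list blobs around base and pad; args: zlo zhi pairs (mm)
zz=[float(v)/1000 for v in sys.argv[1:]]
for cam in ['top','scene']:
    s=snap(cam,f'last_{cam}.png'); P=cloud(s); print(cam)
    for bx,nm in [((.4,.555,.08,.24),'base'),((.55,.7,.08,.24),'pad')]:
        for z0,z1 in ([(.007,.05)]+list(zip(zz[::2],zz[1::2])) if nm=='base' else [(.01,.024),(.032,.05)]):
            for b in blobs(s,P,z0,z1,bx):
                q=P[b];W=(q[:,:2]*1000).astype(np.float32); rr=cv2.minAreaRect(W); e=cv2.minEnclosingCircle(W)
                print(nm,(z0,z1),len(q),'z',np.percentile(q[:,2],[20,50,80]).round(4),'mean',(1000*q[:,:2].mean(0)).round(1),'rect',np.round(rr[0],1),np.round(rr[1],1),'circ',np.round(e[0],1),round(2*e[1],1))
E
python3 stk.py; python3 to.py 464.3 -33.3 60 45 464.3 -33.3 30 45
```

```text
top
base (0.007, 0.05) 2051 z [0.0109 0.0127 0.0144] mean [480.4 157.6] rect [480.9 158.4] [107.8 109.4] circ [480.5 158. ] 110.9
pad (0.01, 0.024) 1015 z [0.0164 0.0181 0.02  ] mean [620.8 162.9] rect [621.6 163.4] [83.2 81. ] circ [621.5 164.7] 86.7
pad (0.032, 0.05) 105 z [0.0394 0.041  0.0429] mean [622.2 163.2] rect [622.6 163.3] [22.9 23.2] circ [622.8 163.9] 24.6
scene
base (0.007, 0.05) 1945 z [0.0124 0.0136 0.0148] mean [484.5 161.5] rect [481.5 158.8] [111.2 108.7] circ [481.6 158.3] 113.4
pad (0.01, 0.024) 1241 z [0.0176 0.019  0.0204] mean [627.6 170.1] rect [623.1 165. ] [84.2 83.5] circ [622.  165.3] 87.4
pad (0.032, 0.05) 163 z [0.0388 0.0421 0.0433] mean [624.6 166.8] rect [623.5 165.1] [24.2 23.1] circ [623.8 164.7] 26.5
t 7.53 p [460.1 -38.2 168.7] yaw 44.5 q1,7 [0.07 0.51] F [-0.2 -0.  -0.4] op 74.7 ff 0.0
[464.3 -33.3  60. ] dp [0.4, 7.1, 108.7] twist [-0.006, -0.001, -0.008] deg 0.5
[464.3 -33.3  30. ] dp [0.4, 7.3, 138.7] twist [-0.006, -0.001, -0.008] deg 0.5
```

Emit:
{"op": "step_arm", "data": {
  "motion": [
    {"dp": [0,0,0],"twist": [0,0,0],"hand": 0.7},
    {"dp": [0,0,0],"twist": [0,0,0],"hand": 0.7}
  ]
}}

```text
clock: 7.78
tool_pos: [0.4659, -0.0318, 0.1687]
eef_rot: [0.382, 0.924, 0.001, 0.001]
contact_force: [-0.1, 0.3, 0.1]
opening: 0.849
finger_force: 0.0
```

```bash
python3 to.py 464.3 -33.3 60 45 464.3 -33.3 29.5 45
```

```text
t 7.78 p [465.9 -31.8 168.7] yaw 45.1 q1,7 [0.06 0.51] F [-0.1  0.3  0.1] op 74.7 ff 0.0
[464.3 -33.3  60. ] dp [0.2, -2.4, 108.7] twist [0.002, 0.001, 0.002] deg -0.1
[464.3 -33.3  29.5] dp [0.2, -2.5, 139.2] twist [0.002, 0.001, 0.002] deg -0.1
```

Emit:
{"op": "step_arm", "data": {
  "motion": [
    {"dp": [0,0,45],"twist": [0,0,0],"hand": 0.7},
    {"dp": [0,0,90],"twist": [0,0,0],"hand": 0.7},
    {"dp": [0,0,120],"twist": [0,0,0],"hand": 0.7},
    {"dp": [0,0,139],"twist": [0,0,0],"hand": 0.7},
    {"dp": [0,0,139],"twist": [0,0,0],"hand": 0.7}
  ]
}}

```text
clock: 8.4
tool_pos: [0.4666, -0.0318, 0.0289]
eef_rot: [0.382, 0.924, -0.0, -0.002]
contact_force: [0.1, -0.1, 0.6]
opening: 0.852
finger_force: 0.0
```

Emit:
{"op": "step_arm", "data": {
  "motion": [
    {"dp": [0,0,0],"twist": [0,0,0],"hand": 0.7},
    {"dp": [0,0,0],"twist": [0,0,0],"hand": -1},
    {"dp": [0,0,0],"twist": [0,0,0],"hand": -1},
    {"dp": [0,0,0],"twist": [0,0,0],"hand": -1},
    {"dp": [0,0,0],"twist": [0,0,0],"hand": -1}
  ],
  "force": 30
}}

```text
clock: 9.02
tool_pos: [0.4661, -0.0331, 0.0306]
eef_rot: [0.383, 0.924, -0.0, -0.001]
contact_force: [-0.4, 0.2, 0.1]
opening: 0.696
finger_force: 30.0
```

```bash
python3 to.py 464.3 -33.3 120 45 480.8 158.2 120 77
```

```text
t 9.03 p [466.1 -33.1  30.6] yaw 45.0 q1,7 [-0.01  0.12] F [-0.4  0.2  0.1] op 61.2 ff 30.0
[464.3 -33.3 120. ] dp [1.3, -1.5, -89.4] twist [-0.001, -0.002, -0.0] deg 0.0
[480.8 158.2 120. ] dp [125.1, 145.6, -89.3] twist [-0.0, -0.002, -0.559] deg 32.0
```

Emit:
{"op": "step_arm", "data": {
  "motion": [
    {"dp": [0,0,-40],"twist": [0,0,0],"hand": -1},
    {"dp": [0,0,-89],"twist": [0,0,0],"hand": -1},
    {"dp": [35,40,-89],"twist": [0,0,-0.15],"hand": -1},
    {"dp": [65,76,-89],"twist": [0,0,-0.3],"hand": -1},
    {"dp": [95,111,-89],"twist": [0,0,-0.45],"hand": -1}
  ]
}}

```text
clock: 9.65
tool_pos: [0.4774, 0.1133, 0.1197]
eef_rot: [0.165, 0.986, -0.0, -0.001]
contact_force: [0.2, -0.3, -1.4]
opening: 0.69
finger_force: 30.0
```

```bash
python3 to.py 480.8 158.2 120 77
```

```text
t 9.65 p [477.4 113.3 119.7] yaw 71.0 q1,7 [-0.11  0.25] F [ 0.2 -0.3 -1.4] op 60.7 ff 30.0
[480.8 158.2 120. ] dp [11.4, 43.6, -0.3] twist [-0.001, -0.002, -0.105] deg 6.0
```

Emit:
{"op": "step_arm", "data": {
  "motion": [
    {"dp": [6,25,0],"twist": [0,0,-0.105],"hand": -1},
    {"dp": [11,43,0],"twist": [0,0,-0.105],"hand": -1},
    {"dp": [11,43,0],"twist": [0,0,-0.105],"hand": -1},
    {"dp": [11,43,0],"twist": [0,0,-0.105],"hand": -1},
    {"dp": [11,43,0],"twist": [0,0,-0.105],"hand": -1}
  ]
}}

```text
clock: 10.28
tool_pos: [0.4811, 0.1548, 0.1194]
eef_rot: [0.116, 0.993, -0.001, -0.001]
contact_force: [0.1, 0.0, -0.9]
opening: 0.694
finger_force: 30.0
```

```bash
python3 to.py 480.8 158.2 120 77 480.8 158.2 38 77
```

```text
t 10.28 p [481.1 154.8 119.4] yaw 76.6 q1,7 [-0.17  0.27] F [ 0.1  0.  -0.9] op 61.1 ff 30.0
[480.8 158.2 120. ] dp [1.1, 3.2, -0.6] twist [-0.002, -0.003, -0.006] deg 0.4
[480.8 158.2  38. ] dp [0.9, 3.4, 81.4] twist [-0.002, -0.003, -0.006] deg 0.4
```

Emit:
{"op": "step_arm", "data": {
  "motion": [
    {"dp": [0.5,3.7,35],"twist": [0,0,-0.006],"hand": -1},
    {"dp": [0.5,3.7,65],"twist": [0,0,-0.006],"hand": -1},
    {"dp": [0.5,3.7,77],"twist": [0,0,-0.006],"hand": -1},
    {"dp": [0.5,3.7,81],"twist": [0,0,-0.006],"hand": -1},
    {"dp": [0.5,3.7,81],"twist": [0,0,-0.006],"hand": -1}
  ]
}}

```text
clock: 10.9
tool_pos: [0.4817, 0.1602, 0.039]
eef_rot: [0.112, 0.994, 0.0, -0.001]
contact_force: [-0.4, -0.3, -1.2]
opening: 0.695
finger_force: 30.0
```

```bash
python3 to.py 481.3 158.6 38 77
```

```text
t 10.9 p [481.7 160.2  39. ] yaw 77.1 q1,7 [-0.28  0.16] F [-0.4 -0.3 -1.2] op 61.1 ff 30.0
[481.3 158.6  38. ] dp [0.0, -1.7, 1.0] twist [0.0, -0.002, 0.002] deg -0.1
```

Emit:
{"op": "step_arm", "data": {
  "motion": [
    {"dp": [0,-1,1.2],"twist": [0,0,0],"hand": -1},
    {"dp": [0,-1,1.2],"twist": [0,0,0],"hand": -1},
    {"dp": [0,-1,1.2],"twist": [0,0,0],"hand": 0.7},
    {"dp": [0,-1,1.2],"twist": [0,0,0],"hand": 0.7},
    {"dp": [0,-1,1.2],"twist": [0,0,0],"hand": 0.7}
  ]
}}

```text
clock: 11.52
tool_pos: [0.4812, 0.1594, 0.0374]
eef_rot: [0.112, 0.994, 0.0, -0.001]
contact_force: [0.0, 0.6, 0.8]
opening: 0.851
finger_force: 0.0
```

```bash
python3 to.py 481.7 158.6 130 77  571 -230.3 150 77
```

```text
t 11.53 p [481.2 159.4  37.4] yaw 77.1 q1,7 [-0.28  0.16] F [0.  0.6 0.8] op 74.9 ff 0.0
[481.7 158.6 130. ] dp [-0.5, -0.6, -92.6] twist [-0.0, -0.002, 0.002] deg -0.1
[ 571.  -230.3  150. ] dp [-174.1, -359.9, -113.0] twist [-0.0, -0.002, 0.002] deg -0.1
```

Emit:
{"op": "step_arm", "data": {
  "motion": [
    {"dp": [0,0,-40],"twist": [0,0,0],"hand": 0.7},
    {"dp": [0,0,-93],"twist": [0,0,0],"hand": 0.5},
    {"dp": [-23,-48,-105],"twist": [0,0,-0.05],"hand": 0.5},
    {"dp": [-48,-100,-113],"twist": [0,0,-0.1],"hand": 0.5},
    {"dp": [-73,-152,-113],"twist": [0,0,-0.15],"hand": 0.5}
  ]
}}

```text
clock: 12.15
tool_pos: [0.5194, -0.0068, 0.151]
eef_rot: [0.036, 0.999, 0.0, -0.0]
contact_force: [0.6, -0.1, -0.6]
opening: 0.75
finger_force: 0.0
```

Emit:
{"op": "step_arm", "data": {
  "motion": [
    {"dp": [-16,-56,0],"twist": [0,0,-0.04],"hand": 0.5},
    {"dp": [-36,-113,0],"twist": [0,0,-0.07],"hand": 0.5},
    {"dp": [-60,-190,0],"twist": [0,0,-0.07],"hand": 0.5},
    {"dp": [-70,-221,0],"twist": [0,0,-0.07],"hand": 0.5},
    {"dp": [-70,-221,0],"twist": [0,0,-0.07],"hand": 0.5}
  ]
}}

```text
clock: 12.78
tool_pos: [0.5712, -0.2371, 0.149]
eef_rot: [0.007, 1.0, -0.002, -0.002]
contact_force: [0.4, 0.8, -1.2]
opening: 0.751
finger_force: 0.0
```

```bash
python3 stk.py 22 38; python3 to.py 571 -230.3 150 90  571 -230.3 30 90
```

```text
top
base (0.007, 0.05) 2043 z [0.0116 0.0138 0.0278] mean [480.4 157. ] rect [481.  158.5] [107.8 109.3] circ [480.5 158. ] 110.9
base (0.022, 0.038) 667 z [0.0266 0.0285 0.03  ] mean [479.6 158.9] rect [479.8 159.3] [60.7 60.5] circ [479.8 159.2] 62.5
pad (0.01, 0.024) 1009 z [0.0165 0.0182 0.02  ] mean [620.8 162.8] rect [621.5 164.1] [83.7 80.7] circ [621.1 163.7] 85.4
pad (0.032, 0.05) 108 z [0.0396 0.0412 0.0428] mean [622.1 163.2] rect [622.1 163.4] [23.2 23.6] circ [622.5 163.8] 24.4
scene
base (0.007, 0.05) 1951 z [0.0128 0.0148 0.0291] mean [488.9 165.1] rect [481.1 158.4] [112.7 108.3] circ [479.9 159.6] 114.8
base (0.022, 0.038) 674 z [0.0281 0.0294 0.0306] mean [483.4 162.4] rect [481.2 160.7] [63.1 61. ] circ [480.6 160.6] 65.2
pad (0.01, 0.024) 1248 z [0.0176 0.0192 0.0204] mean [627.7 170.1] rect [622.5 164.7] [86.3 82.5] circ [623.6 164.5] 87.4
pad (0.032, 0.05) 165 z [0.0387 0.042  0.0434] mean [624.7 166.8] rect [623.6 165.8] [23.9 24.3] circ [623.1 165.3] 27.5
t 12.88 p [ 571.5 -230.5  149.7] yaw 89.7 q1,7 [0.66 1.27] F [0.3 0.3 0.2] op 66.3 ff 0.0
[ 571.  -230.3  150. ] dp [0.5, 0.2, -0.3] twist [0.001, -0.003, -0.006] deg 0.3
[ 571.  -230.3   30. ] dp [0.2, 0.1, 119.7] twist [0.001, -0.003, -0.006] deg 0.3
```

Emit:
{"op": "step_arm", "data": {
  "motion": [
    {"dp": [0.3,0,45],"twist": [0,0,0],"hand": 0.5},
    {"dp": [0.3,0,90],"twist": [0,0,0],"hand": 0.5},
    {"dp": [0.3,0,112],"twist": [0,0,0],"hand": 0.5},
    {"dp": [0.3,0,119.5],"twist": [0,0,0],"hand": 0.5},
    {"dp": [0.3,0,119.5],"twist": [0,0,0],"hand": 0.5}
  ]
}}

```text
clock: 13.5
tool_pos: [0.5721, -0.2302, 0.0312]
eef_rot: [0.002, 1.0, 0.0, -0.001]
contact_force: [0.9, -0.0, 0.2]
opening: 0.746
finger_force: 0.0
```

Emit:
{"op": "step_arm", "data": {
  "motion": [
    {"dp": [0,0,0],"twist": [0,0,0],"hand": 0.5},
    {"dp": [0,0,0],"twist": [0,0,0],"hand": -1},
    {"dp": [0,0,0],"twist": [0,0,0],"hand": -1},
    {"dp": [0,0,0],"twist": [0,0,0],"hand": -1},
    {"dp": [0,0,0],"twist": [0,0,0],"hand": -1}
  ],
  "force": 30
}}

```text
clock: 14.12
tool_pos: [0.572, -0.231, 0.0314]
eef_rot: [0.003, 1.0, -0.0, -0.001]
contact_force: [-0.3, 0.1, 2.8]
opening: 0.635
finger_force: 2.7
```

```bash
python3 to.py 571 -230.3 130 90 481.2 158.7 130 90
```

```text
t 14.12 p [ 572.  -231.    31.4] yaw 89.7 q1,7 [0.59 1.15] F [-0.3  0.1  2.8] op 55.9 ff 2.7
[ 571.  -230.3  130. ] dp [1.1, 0.7, -98.6] twist [-0.0, -0.001, -0.005] deg 0.3
[481.2 158.7 130. ] dp [92.8, 389.2, -98.6] twist [-0.0, -0.001, -0.005] deg 0.3
```

Emit:
{"op": "step_arm", "data": {
  "motion": [
    {"dp": [0,0,0],"twist": [0,0,0],"hand": -1},
    {"dp": [0,0,0],"twist": [0,0,0],"hand": -1}
  ],
  "force": 30
}}

```text
clock: 14.38
tool_pos: [0.572, -0.231, 0.031]
eef_rot: [0.002, 1.0, -0.0, -0.001]
contact_force: [-0.5, -1.3, 5.8]
opening: 0.63
finger_force: 30.0
```

Emit:
{"op": "step_arm", "data": {
  "motion": [
    {"dp": [0,0,-50],"twist": [0,0,0],"hand": -1},
    {"dp": [0,0,-100],"twist": [0,0,0],"hand": -1},
    {"dp": [12,50,-100],"twist": [0,0,0],"hand": -1},
    {"dp": [25,105,-100],"twist": [0,0,0],"hand": -1},
    {"dp": [38,160,-100],"twist": [0,0,0],"hand": -1}
  ]
}}

```text
clock: 15.0
tool_pos: [0.5334, -0.0693, 0.1302]
eef_rot: [0.003, 1.0, 0.0, -0.002]
contact_force: [0.3, -0.0, -0.4]
opening: 0.625
finger_force: 30.0
```

```bash
python3 to.py 481.2 158.7 130 90
```

```text
t 15.0 p [533.4 -69.3 130.2] yaw 89.7 q1,7 [0.38 0.88] F [ 0.3 -0.  -0.4] op 55.0 ff 30.0
[481.2 158.7 130. ] dp [53.5, 227.7, 0.6] twist [0.001, -0.003, -0.006] deg 0.3
```

Emit:
{"op": "step_arm", "data": {
  "motion": [
    {"dp": [13,56,0],"twist": [0,0,0],"hand": -1},
    {"dp": [27,115,0],"twist": [0,0,0],"hand": -1},
    {"dp": [40,172,0],"twist": [0,0,0],"hand": -1},
    {"dp": [50,213,0],"twist": [0,0,0],"hand": -1},
    {"dp": [53,227,0],"twist": [0,0,0],"hand": -1}
  ]
}}

```text
clock: 15.62
tool_pos: [0.4812, 0.1599, 0.1306]
eef_rot: [-0.0, 1.0, 0.001, -0.002]
contact_force: [0.0, -0.1, -1.3]
opening: 0.627
finger_force: 30.0
```

Emit:
{"op": "step_arm", "data": {
  "motion": [
    {"dp": [0,0,0],"twist": [0,0,0],"hand": -1},
    {"dp": [0,0,20],"twist": [0,0,0],"hand": -1},
    {"dp": [0,0,45],"twist": [0,0,0],"hand": -1},
    {"dp": [0,0,60],"twist": [0,0,0],"hand": -1},
    {"dp": [0,0,60],"twist": [0,0,0],"hand": -1}
  ]
}}

```text
clock: 16.25
tool_pos: [0.4822, 0.1537, 0.0697]
eef_rot: [0.004, 1.0, -0.001, -0.002]
contact_force: [-1.0, 0.2, -0.3]
opening: 0.628
finger_force: 30.0
```

```bash
python3 to.py 481.2 158.7 54.5 90
```

```text
t 16.25 p [482.2 153.7  69.7] yaw 89.5 q1,7 [-0.18  0.32] F [-1.   0.2 -0.3] op 55.2 ff 30.0
[481.2 158.7  54.5] dp [1.0, 5.1, 15.2] twist [-0.003, -0.005, -0.008] deg 0.5
```

Emit:
{"op": "step_arm", "data": {
  "motion": [
    {"dp": [0.5,0,4],"twist": [0,0,0],"hand": -1},
    {"dp": [0.5,0,8],"twist": [0,0,0],"hand": -1},
    {"dp": [0.5,0,8],"twist": [0,0,0],"hand": -1},
    {"dp": [0.5,0,8],"twist": [0,0,0],"hand": -1},
    {"dp": [0.5,0,8],"twist": [0,0,0],"hand": -1}
  ]
}}

```text
clock: 16.88
tool_pos: [0.4819, 0.1567, 0.063]
eef_rot: [0.002, 1.0, 0.0, -0.001]
contact_force: [-0.3, -0.9, -1.4]
opening: 0.63
finger_force: 30.0
```

```bash
python3 to.py 481.2 158.7 54.5 90
```

```text
t 16.88 p [481.9 156.7  63. ] yaw 89.7 q1,7 [-0.19  0.3 ] F [-0.3 -0.9 -1.4] op 55.4 ff 30.0
[481.2 158.7  54.5] dp [0.7, 1.9, 8.5] twist [0.0, -0.002, -0.005] deg 0.3
```

Emit:
{"op": "step_arm", "data": {
  "motion": [
    {"dp": [0.7,1.5,4],"twist": [0,0,0],"hand": -1},
    {"dp": [0.7,1.5,7.5],"twist": [0,0,0],"hand": -1},
    {"dp": [0.7,1.5,7.5],"twist": [0,0,0],"hand": -1},
    {"dp": [0.7,1.5,7.5],"twist": [0,0,0],"hand": -1}
  ]
}}

```text
clock: 17.38
tool_pos: [0.4811, 0.1581, 0.0552]
eef_rot: [0.002, 1.0, 0.0, -0.001]
contact_force: [0.3, -0.1, -1.5]
opening: 0.628
finger_force: 30.0
```

```bash
python3 to.py 481.2 158.7 54 90
```

```text
t 17.38 p [481.1 158.1  55.2] yaw 89.7 q1,7 [-0.21  0.29] F [ 0.3 -0.1 -1.5] op 55.3 ff 30.0
[481.2 158.7  54. ] dp [-0.1, 0.6, 1.2] twist [0.0, -0.003, -0.005] deg 0.3
```

Emit:
{"op": "step_arm", "data": {
  "motion": [
    {"dp": [0,0.6,1.2],"twist": [0,0,0],"hand": -1},
    {"dp": [0,0.6,1.2],"twist": [0,0,0],"hand": -1},
    {"dp": [0,0.6,1.2],"twist": [0,0,0],"hand": 0.5},
    {"dp": [0,0.6,1.2],"twist": [0,0,0],"hand": 0.5},
    {"dp": [0,0.6,1.2],"twist": [0,0,0],"hand": 0.5}
  ]
}}

```text
clock: 18.0
tool_pos: [0.4811, 0.1588, 0.0541]
eef_rot: [0.002, 1.0, 0.0, -0.001]
contact_force: [-0.5, -0.5, -0.2]
opening: 0.751
finger_force: 0.0
```

Emit:
{"op": "step_arm", "data": {
  "motion": [
    {"dp": [0,0,-15],"twist": [0,0,0],"hand": 0.5},
    {"dp": [0,0,-45],"twist": [0,0,0],"hand": 0.5},
    {"dp": [0,0,-100],"twist": [0,0,0],"hand": 0.4}
  ]
}}

```text
clock: 18.38
tool_pos: [0.4804, 0.1582, 0.154]
eef_rot: [0.002, 1.0, -0.001, -0.003]
contact_force: [1.6, 0.4, -1.0]
opening: 0.701
finger_force: 0.0
```

```bash
python3 to.py 480 -10 155 90 562 -335 150 90
```

```text
t 18.38 p [480.4 158.2 154. ] yaw 89.7 q1,7 [-0.08  0.46] F [ 1.6  0.4 -1. ] op 61.7 ff 0.0
[480. -10. 155.] dp [-0.4, -168.2, -0.8] twist [-0.001, -0.006, -0.004] deg 0.3
[ 562. -335.  150.] dp [-83.8, -492.8, 4.1] twist [-0.001, -0.006, -0.004] deg 0.3
```

Emit:
{"op": "step_arm", "data": {
  "motion": [
    {"dp": [-8,-50,0],"twist": [0,0,0],"hand": 0.4},
    {"dp": [-18,-105,0],"twist": [0,0,0],"hand": 0.4},
    {"dp": [-28,-165,0],"twist": [0,0,0],"hand": 0.4},
    {"dp": [-38,-225,0],"twist": [0,0,0],"hand": 0.4},
    {"dp": [-48,-285,0],"twist": [0,0,0],"hand": 0.4}
  ]
}}

```text
clock: 19.0
tool_pos: [0.5281, -0.1285, 0.154]
eef_rot: [0.002, 1.0, 0.0, -0.001]
contact_force: [0.7, 0.9, -0.3]
opening: 0.7
finger_force: 0.0
```

Emit:
{"op": "step_arm", "data": {
  "motion": [
    {"dp": [-10,-60,0],"twist": [0,0,0],"hand": 0.4},
    {"dp": [-20,-115,2],"twist": [0,0,0],"hand": 0.4},
    {"dp": [-28,-165,2],"twist": [0,0,0],"hand": 0.4},
    {"dp": [-33,-195,2],"twist": [0,0,0],"hand": 0.4},
    {"dp": [-35,-207,2],"twist": [0,0,0],"hand": 0.4}
  ]
}}

```text
clock: 19.62
tool_pos: [0.5613, -0.336, 0.1513]
eef_rot: [0.004, 1.0, -0.0, -0.002]
contact_force: [-0.1, -0.6, -0.3]
opening: 0.699
finger_force: 0.0
```

Emit:
{"op": "step_arm", "data": {
  "motion": [
    {"dp": [0,0,0],"twist": [0,0,0],"hand": 0.4},
    {"dp": [0,0,0],"twist": [0,0,0],"hand": 0.4},
    {"dp": [0,0,0],"twist": [0,0,0],"hand": 0.4}
  ]
}}

```text
clock: 20.0
tool_pos: [0.5623, -0.3319, 0.152]
eef_rot: [0.001, 1.0, 0.0, -0.001]
contact_force: [0.2, 0.5, 0.0]
opening: 0.699
finger_force: 0.0
```

```bash
python3 to.py 562.3 -335 30.5 90; python3 stk.py 22 37.5 38 54
```

```text
t 20.0 p [ 562.3 -331.9  152. ] yaw 89.9 q1,7 [0.8  1.46] F [0.2 0.5 0. ] op 61.5 ff 0.0
[ 562.3 -335.    30.5] dp [-0.3, -3.3, 121.5] twist [0.001, -0.002, -0.002] deg 0.1
top
base (0.007, 0.05) 2045 z [0.0115 0.0139 0.0433] mean [480.6 156.4] rect [481.  158.3] [107.7 109.4] circ [480.3 157.8] 111.2
base (0.022, 0.0375) 85 z [0.0265 0.0288 0.0312] mean [474.9 142.8] rect [476.9 148.2] [38.5 61.3] circ [479.7 158.8] 62.1
base (0.038, 0.054) 561 z [0.0428 0.0445 0.0462] mean [480.5 158.4] rect [480.5 158.3] [54.9 54.8] circ [480.2 158.6] 56.5
pad (0.01, 0.024) 1013 z [0.0164 0.0183 0.02  ] mean [620.6 162.7] rect [621.5 163.9] [83.6 80.9] circ [622.1 163.4] 85.0
pad (0.032, 0.05) 108 z [0.0395 0.0412 0.0434] mean [622.1 163. ] rect [622.2 163. ] [22.4 22.9] circ [622.2 163.7] 24.3
scene
base (0.007, 0.05) 1995 z [0.013  0.0153 0.0447] mean [492.2 168. ] rect [485.2 161.6] [104.8 109.4] circ [482.1 158.4] 113.9
base (0.022, 0.0375) 240 z [0.0265 0.0295 0.0327] mean [495.5 174.2] rect [489.8 168.8] [40.7 60.6] circ [482.6 161.4] 61.7
base (0.038, 0.054) 556 z [0.0441 0.0455 0.0466] mean [483.8 161.6] rect [482.2 159.5] [56.6 55.3] circ [481.4 159.9] 60.9
pad (0.01, 0.024) 1243 z [0.0177 0.0192 0.0204] mean [627.6 170.2] rect [622.9 164.5] [84.9 83.5] circ [623.7 163.8] 87.8
pad (0.032, 0.05) 166 z [0.0381 0.0418 0.0435] mean [624.8 166.7] rect [622.9 164.9] [25.  23.6] circ [622.7 165.1] 26.8
```

Emit:
{"op": "step_arm", "data": {
  "motion": [
    {"dp": [0,-1,45],"twist": [0,0,0],"hand": 0.4},
    {"dp": [0,-1.5,90],"twist": [0,0,0],"hand": 0.4},
    {"dp": [0,-1.5,113],"twist": [0,0,0],"hand": 0.4},
    {"dp": [0,-1.5,121],"twist": [0,0,0],"hand": 0.4},
    {"dp": [0,-1.5,121],"twist": [0,0,0],"hand": 0.4}
  ]
}}

```text
clock: 20.72
tool_pos: [0.5624, -0.335, 0.0314]
eef_rot: [0.002, 1.0, 0.0, -0.001]
contact_force: [0.4, -0.4, -0.3]
opening: 0.695
finger_force: 0.0
```

Emit:
{"op": "step_arm", "data": {
  "motion": [
    {"dp": [0,0,0],"twist": [0,0,0],"hand": -1},
    {"dp": [0,0,0],"twist": [0,0,0],"hand": -1},
    {"dp": [0,0,0],"twist": [0,0,0],"hand": -1},
    {"dp": [0,0,0],"twist": [0,0,0],"hand": -1},
    {"dp": [0,0,0],"twist": [0,0,0],"hand": -1}
  ],
  "force": 30
}}

```text
clock: 21.35
tool_pos: [0.5627, -0.3354, 0.0323]
eef_rot: [0.002, 1.0, -0.0, -0.0]
contact_force: [-0.4, -0.2, 6.2]
opening: 0.562
finger_force: 30.0
```

```bash
python3 to.py 481.2 158.7 140 90
```

```text
t 21.35 p [ 562.7 -335.4   32.3] yaw 89.7 q1,7 [0.76 1.37] F [-0.4 -0.2  6.2] op 49.4 ff 30.0
[481.2 158.7 140. ] dp [84.0, 493.6, -108.0] twist [-0.001, -0.0, -0.005] deg 0.3
```

Emit:
{"op": "step_arm", "data": {
  "motion": [
    {"dp": [0,0,-50],"twist": [0,0,0],"hand": -1},
    {"dp": [0,0,-108],"twist": [0,0,0],"hand": -1},
    {"dp": [8,45,-108],"twist": [0,0,0],"hand": -1},
    {"dp": [17,100,-108],"twist": [0,0,0],"hand": -1},
    {"dp": [27,160,-108],"twist": [0,0,0],"hand": -1}
  ]
}}

```text
clock: 21.98
tool_pos: [0.5353, -0.1741, 0.1392]
eef_rot: [0.003, 1.0, 0.0, -0.001]
contact_force: [0.4, 0.8, -0.6]
opening: 0.556
finger_force: 30.0
```

Emit:
{"op": "step_arm", "data": {
  "motion": [
    {"dp": [10,60,0],"twist": [0,0,0],"hand": -1},
    {"dp": [20,120,0],"twist": [0,0,0],"hand": -1},
    {"dp": [30,175,0],"twist": [0,0,0],"hand": -1},
    {"dp": [39,230,0],"twist": [0,0,0],"hand": -1},
    {"dp": [46,270,0],"twist": [0,0,0],"hand": -1}
  ]
}}

```text
clock: 22.6
tool_pos: [0.4905, 0.0981, 0.1395]
eef_rot: [0.001, 1.0, 0.001, -0.001]
contact_force: [1.3, 0.5, -1.2]
opening: 0.556
finger_force: 30.0
```

Emit:
{"op": "step_arm", "data": {
  "motion": [
    {"dp": [5,30,0],"twist": [0,0,0],"hand": -1},
    {"dp": [9,50,0],"twist": [0,0,0],"hand": -1},
    {"dp": [11,60,0],"twist": [0,0,0],"hand": -1},
    {"dp": [11,63,15],"twist": [0,0,0],"hand": -1},
    {"dp": [11,63,30],"twist": [0,0,0],"hand": -1}
  ]
}}

```text
clock: 23.22
tool_pos: [0.4803, 0.1571, 0.1079]
eef_rot: [0.003, 1.0, -0.0, -0.001]
contact_force: [0.4, -0.9, -1.8]
opening: 0.556
finger_force: 30.0
```

Emit:
{"op": "step_arm", "data": {
  "motion": [
    {"dp": [0,0,10],"twist": [0,0,0],"hand": -1},
    {"dp": [0,0,20],"twist": [0,0,0],"hand": -1},
    {"dp": [0,0,27],"twist": [0,0,0],"hand": -1},
    {"dp": [0,0,27],"twist": [0,0,0],"hand": -1},
    {"dp": [0,0,27],"twist": [0,0,0],"hand": -1}
  ]
}}

```text
clock: 23.85
tool_pos: [0.4803, 0.1584, 0.0823]
eef_rot: [0.002, 1.0, 0.0, -0.001]
contact_force: [0.1, 0.2, -0.7]
opening: 0.558
finger_force: 30.0
```

```bash
python3 to.py 481.2 158.7 71.3 90
```

```text
t 23.85 p [480.3 158.4  82.3] yaw 89.7 q1,7 [-0.17  0.32] F [ 0.1  0.2 -0.7] op 49.1 ff 30.0
[481.2 158.7  71.3] dp [-0.9, 0.3, 11.0] twist [0.0, -0.002, -0.005] deg 0.3
```

Lower, release and lift in one batch.

Emit:
{"op": "step_arm", "data": {
  "motion": [
    {"dp": [-0.9,0,6],"twist": [0,0,0],"hand": -1},
    {"dp": [-0.9,0,10],"twist": [0,0,0],"hand": -1},
    {"dp": [-0.9,0,10.8],"twist": [0,0,0],"hand": -1},
    {"dp": [-0.9,0,10.8],"twist": [0,0,0],"hand": -1}
  ]
}}

```text
clock: 24.35
tool_pos: [0.481, 0.1583, 0.0713]
eef_rot: [0.002, 1.0, 0.0, -0.001]
contact_force: [-0.2, 0.1, -0.5]
opening: 0.559
finger_force: 30.0
```

```bash
python3 to.py 481.2 158.7 71 90
```

```text
t 24.35 p [481.  158.3  71.3] yaw 89.7 q1,7 [-0.18  0.3 ] F [-0.2  0.1 -0.5] op 49.2 ff 30.0
[481.2 158.7  71. ] dp [-0.2, 0.4, 0.3] twist [0.0, -0.003, -0.005] deg 0.3
```

Emit:
{"op": "step_arm", "data": {
  "motion": [
    {"dp": [0,0.3,0.6],"twist": [0,0,0],"hand": -1},
    {"dp": [0,0.3,0.6],"twist": [0,0,0],"hand": 0.35},
    {"dp": [0,0.3,0.6],"twist": [0,0,0],"hand": 0.35},
    {"dp": [0,0.3,0.6],"twist": [0,0,0],"hand": 0.35},
    {"dp": [0,0.3,-10],"twist": [0,0,0],"hand": 0.35}
  ]
}}

```text
clock: 24.98
tool_pos: [0.4806, 0.1584, 0.0811]
eef_rot: [0.002, 1.0, -0.0, -0.002]
contact_force: [-0.4, -0.4, 1.1]
opening: 0.676
finger_force: 0.0
```

Emit:
{"op": "step_arm", "data": {
  "motion": [
    {"dp": [0,0,-40],"twist": [0,0,0],"hand": 0.35},
    {"dp": [0,0,-75],"twist": [0,0,0],"hand": 0.35},
    {"dp": [3,-45,-75],"twist": [0,0,0],"hand": 0.35},
    {"dp": [7,-100,-75],"twist": [0,0,0],"hand": 0.35},
    {"dp": [11,-160,-75],"twist": [0,0,0],"hand": 0.35}
  ]
}}

```text
clock: 25.6
tool_pos: [0.4697, -0.0025, 0.1571]
eef_rot: [0.002, 1.0, 0.0, -0.0]
contact_force: [1.5, -0.6, 0.2]
opening: 0.673
finger_force: 0.0
```

Emit:
{"op": "step_arm", "data": {
  "motion": [
    {"dp": [4,-50,0],"twist": [0,0,0],"hand": 0.35},
    {"dp": [7,-90,0],"twist": [0,0,0],"hand": 0.35},
    {"dp": [9,-120,0],"twist": [0,0,0],"hand": 0.35},
    {"dp": [9,-129,0],"twist": [0,0,0],"hand": 0.35},
    {"dp": [9,-129,0],"twist": [0,0,0],"hand": 0.35}
  ]
}}

```text
clock: 26.22
tool_pos: [0.4601, -0.1299, 0.1566]
eef_rot: [0.003, 1.0, 0.0, -0.001]
contact_force: [-0.4, 0.8, 0.7]
opening: 0.676
finger_force: 0.0
```

Emit:
{"op": "step_arm", "data": {
  "motion": [
    {"dp": [0,0,0],"twist": [0,0,0],"hand": 0.35},
    {"dp": [0,0,0],"twist": [0,0,0],"hand": 0.35},
    {"dp": [0,0,0],"twist": [0,0,0],"hand": 0.35}
  ]
}}

```text
clock: 26.6
tool_pos: [0.46, -0.1296, 0.1563]
eef_rot: [0.002, 1.0, 0.0, -0.001]
contact_force: [-0.1, 0.6, -0.8]
opening: 0.674
finger_force: 0.0
```

```bash
python3 to.py 461 -130.5 30.5 90; python3 stk.py 52 70
```

```text
t 26.6 p [ 460.  -129.6  156.3] yaw 89.8 q1,7 [0.54 0.94] F [-0.1  0.6 -0.8] op 59.3 ff 0.0
[ 461.  -130.5   30.5] dp [-1.3, -1.0, 125.8] twist [0.0, -0.002, -0.003] deg 0.2
top
base (0.007, 0.05) 1583 z [0.0112 0.013  0.0154] mean [480.5 155.5] rect [481.  158.3] [107.9 109.1] circ [480.4 157.7] 111.0
base (0.052, 0.07) 463 z [0.0586 0.0603 0.0621] mean [480.8 157.6] rect [480.3 158.4] [47.4 50.4] circ [480.9 158.3] 50.6
pad (0.01, 0.024) 1016 z [0.0165 0.0182 0.0201] mean [620.7 162.7] rect [621.1 163.6] [82.4 82.1] circ [622.1 164.1] 85.0
pad (0.032, 0.05) 107 z [0.0398 0.0413 0.0428] mean [622.2 163.1] rect [622.8 163.3] [23.2 22.6] circ [622.3 163.4] 24.5
scene
base (0.007, 0.05) 1633 z [0.0127 0.0144 0.0293] mean [495.3 170.7] rect [485.8 162.2] [102.5 109.5] circ [481.4 159.8] 114.2
base (0.052, 0.07) 480 z [0.0596 0.0614 0.0625] mean [484.8 161.6] rect [482.3 159. ] [50.5 48.8] circ [482.4 158.9] 52.6
pad (0.01, 0.024) 1242 z [0.0177 0.0192 0.0205] mean [627.6 170.3] rect [621.5 163.6] [90.4 83.1] circ [620.7 161.7] 95.1
pad (0.032, 0.05) 165 z [0.0382 0.0423 0.0435] mean [624.7 166.8] rect [622.8 165. ] [25.7 23.4] circ [623.1 164.7] 26.9
```

d50 is centred. Next is d44.

Emit:
{"op": "step_arm", "data": {
  "motion": [
    {"dp": [-1.3,-1,45],"twist": [0,0,0],"hand": 0.35},
    {"dp": [-1.3,-1,90],"twist": [0,0,0],"hand": 0.35},
    {"dp": [-1.3,-1,116],"twist": [0,0,0],"hand": 0.35},
    {"dp": [-1.3,-1,125],"twist": [0,0,0],"hand": 0.35},
    {"dp": [-1.3,-1,125],"twist": [0,0,0],"hand": 0.35}
  ]
}}

```text
clock: 27.32
tool_pos: [0.4607, -0.1309, 0.0306]
eef_rot: [0.002, 1.0, 0.0, -0.002]
contact_force: [-0.0, -1.0, 0.0]
opening: 0.674
finger_force: 0.0
```

Emit:
{"op": "step_arm", "data": {
  "motion": [
    {"dp": [0,0,0],"twist": [0,0,0],"hand": -1},
    {"dp": [0,0,0],"twist": [0,0,0],"hand": -1},
    {"dp": [0,0,0],"twist": [0,0,0],"hand": -1},
    {"dp": [0,0,0],"twist": [0,0,0],"hand": -1},
    {"dp": [0,0,0],"twist": [0,0,0],"hand": -1}
  ],
  "force": 30
}}

```text
clock: 27.95
tool_pos: [0.4613, -0.1314, 0.0318]
eef_rot: [0.002, 1.0, 0.0, -0.001]
contact_force: [-0.2, -0.4, 5.6]
opening: 0.492
finger_force: 30.0
```

```bash
python3 to.py 481.2 158.6 150 90
```

```text
t 27.95 p [ 461.3 -131.4   31.8] yaw 89.7 q1,7 [0.33 0.61] F [-0.2 -0.4  5.6] op 43.3 ff 30.0
[481.2 158.6 150. ] dp [-18.4, 290.1, -118.2] twist [0.0, -0.001, -0.005] deg 0.3
```

Emit:
{"op": "step_arm", "data": {
  "motion": [
    {"dp": [0,0,-55],"twist": [0,0,0],"hand": -1},
    {"dp": [0,0,-115],"twist": [0,0,0],"hand": -1},
    {"dp": [-3,40,-118],"twist": [0,0,0],"hand": -1},
    {"dp": [-6,95,-118],"twist": [0,0,0],"hand": -1},
    {"dp": [-9,150,-118],"twist": [0,0,0],"hand": -1}
  ]
}}

```text
clock: 28.58
tool_pos: [0.4709, 0.0193, 0.1494]
eef_rot: [0.003, 1.0, -0.0, -0.001]
contact_force: [1.4, 0.4, -0.8]
opening: 0.485
finger_force: 30.0
```

Emit:
{"op": "step_arm", "data": {
  "motion": [
    {"dp": [-3,50,0],"twist": [0,0,0],"hand": -1},
    {"dp": [-6,95,0],"twist": [0,0,0],"hand": -1},
    {"dp": [-8,125,0],"twist": [0,0,0],"hand": -1},
    {"dp": [-9,137,0],"twist": [0,0,0],"hand": -1},
    {"dp": [-9,140,10],"twist": [0,0,0],"hand": -1}
  ]
}}

```text
clock: 29.2
tool_pos: [0.4808, 0.1582, 0.1392]
eef_rot: [0.003, 1.0, -0.0, -0.001]
contact_force: [-0.0, 0.2, -1.2]
opening: 0.487
finger_force: 30.0
```

Emit:
{"op": "step_arm", "data": {
  "motion": [
    {"dp": [0,0,10],"twist": [0,0,0],"hand": -1},
    {"dp": [0,0,25],"twist": [0,0,0],"hand": -1},
    {"dp": [0,0,38],"twist": [0,0,0],"hand": -1},
    {"dp": [0,0,43],"twist": [0,0,0],"hand": -1},
    {"dp": [0,0,43],"twist": [0,0,0],"hand": -1}
  ]
}}

```text
clock: 29.82
tool_pos: [0.4802, 0.1585, 0.0958]
eef_rot: [0.002, 1.0, -0.0, -0.002]
contact_force: [0.4, -0.4, -0.8]
opening: 0.489
finger_force: 30.0
```

```bash
python3 to.py 481.1 158.6 87 90
```

```text
t 29.82 p [480.2 158.5  95.8] yaw 89.7 q1,7 [-0.13  0.32] F [ 0.4 -0.4 -0.8] op 43.1 ff 30.0
[481.1 158.6  87. ] dp [-0.9, 0.1, 8.8] twist [-0.0, -0.003, -0.005] deg 0.3
```

Emit:
{"op": "step_arm", "data": {
  "motion": [
    {"dp": [-0.8,0,5],"twist": [0,0,0],"hand": -1},
    {"dp": [-0.8,0,8.5],"twist": [0,0,0],"hand": -1},
    {"dp": [-0.8,0,8.8],"twist": [0,0,0],"hand": -1},
    {"dp": [-0.8,0,8.8],"twist": [0,0,0],"hand": -1}
  ]
}}

```text
clock: 30.32
tool_pos: [0.4812, 0.1586, 0.0876]
eef_rot: [0.002, 1.0, 0.0, -0.001]
contact_force: [-1.2, 0.2, -0.7]
opening: 0.488
finger_force: 30.0
```

```bash
python3 to.py 481.1 158.6 86.7 90
```

```text
t 30.32 p [481.2 158.6  87.6] yaw 89.7 q1,7 [-0.14  0.3 ] F [-1.2  0.2 -0.7] op 42.9 ff 30.0
[481.1 158.6  86.7] dp [0.1, 0.0, 0.9] twist [0.0, -0.002, -0.005] deg 0.3
```

Emit:
{"op": "step_arm", "data": {
  "motion": [
    {"dp": [0,0,1],"twist": [0,0,0],"hand": -1},
    {"dp": [0,0,1],"twist": [0,0,0],"hand": 0.2},
    {"dp": [0,0,1],"twist": [0,0,0],"hand": 0.2},
    {"dp": [0,0,1],"twist": [0,0,0],"hand": 0.2},
    {"dp": [0,0,-10],"twist": [0,0,0],"hand": 0.2}
  ]
}}

```text
clock: 30.95
tool_pos: [0.4808, 0.1584, 0.0974]
eef_rot: [0.002, 1.0, -0.0, -0.002]
contact_force: [0.4, 1.1, -0.7]
opening: 0.599
finger_force: 0.0
```

Emit:
{"op": "step_arm", "data": {
  "motion": [
    {"dp": [0,0,-30],"twist": [0,0,0],"hand": 0.2},
    {"dp": [0,0,-75],"twist": [0,0,0],"hand": 0.2},
    {"dp": [0,-40,-75],"twist": [0,0,0],"hand": 0.2},
    {"dp": [0,-90,-75],"twist": [0,0,0],"hand": 0.2},
    {"dp": [0,-130,-75],"twist": [0,0,0],"hand": 0.2}
  ]
}}

```text
clock: 31.58
tool_pos: [0.4806, 0.0265, 0.1732]
eef_rot: [0.003, 1.0, -0.0, -0.001]
contact_force: [-0.4, -0.3, 0.2]
opening: 0.602
finger_force: 0.0
```

```bash
python3 stk.py 68 86; python3 - <<'E'
from meas import *
for cam in ['top','scene']:
    s=r.snapshot(cam) ; P=cloud(s)
    for z0,z1 in [(.008,.022),(.043,.06),(.012,.06)]:
        for b in blobs(s,P,z0,z1,(.53,.615,-.175,-.09),20):
            q=P[b];W=(q[:,:2]*1000).astype(np.float32); rr=cv2.minAreaRect(W)
            print(cam,z0,len(q),'z',np.percentile(q[:,2],[20,50,80]).round(4),'mean',(1000*q[:,:2].mean(0)).round(1),'rect',np.round(rr[0],1),np.round(rr[1],1),round(rr[2],1))
    u,v=proj(s,[[.571,-.131,.03]])[0].astype(int)
    c=s['pixels'][v-26:v+26,u-30:u+30,::-1]; cv2.imwrite(f'pics/ad_{cam}.png',cv2.resize(c,None,fx=8,fy=8,interpolation=cv2.INTER_CUBIC))
    hsv=cv2.cvtColor(s['pixels'],cv2.COLOR_RGB2HSV); m=(hsv[...,0]>8)&(hsv[...,0]<28)&(hsv[...,1]>120); m[:v-30]=0;m[v+30:]=0;m[:,:u-30]=0;m[:,u+30:]=0
    print(cam,'socket',(1000*np.median(P[m],0)).round(1),m.sum())
a=cv2.imread('pics/ad_top.png');b=cv2.imread('pics/ad_scene.png');i=np.hstack([a,b]);cv2.imwrite('pics/ad.png',cv2.resize(i,None,fx=.8,fy=.8))
E
python3 to.py 571 -131 130 90
```

```text
top
base (0.007, 0.05) 907 z [0.0111 0.013  0.015 ] mean [482.7 177.2] rect [482.2 170. ] [ 85.3 109.8] circ [480.5 158.2] 110.8
base (0.068, 0.086) 336 z [0.0752 0.0767 0.0782] mean [481.  159.5] rect [480.7 160.6] [36.6 43.1] circ [480.7 158. ] 44.2
pad (0.01, 0.024) 1009 z [0.0166 0.0183 0.0201] mean [620.8 162.9] rect [621.8 163.8] [79.9 83.7] circ [622.2 163.6] 84.3
pad (0.032, 0.05) 106 z [0.04   0.0417 0.0432] mean [622.  163.1] rect [622.4 163.2] [23. 23.] circ [623. 163.] 24.8
scene
base (0.007, 0.05) 1623 z [0.0127 0.0144 0.0293] mean [495.3 170.5] rect [485.7 162. ] [103.  109.6] circ [482.  158.3] 113.5
base (0.068, 0.086) 384 z [0.0753 0.0772 0.0783] mean [484.6 161.7] rect [481.9 159.9] [44.8 41.9] circ [482.1 160. ] 47.3
pad (0.01, 0.024) 1235 z [0.0177 0.0191 0.0203] mean [627.4 170.2] rect [622.9 165. ] [84.8 83.3] circ [623.4 164.5] 87.7
pad (0.032, 0.05) 166 z [0.0377 0.042  0.0431] mean [624.7 166.7] rect [622.6 165.4] [25.3 23.5] circ [623.2 165.1] 26.8
top 0.008 128 z [0.0116 0.0136 0.0159] mean [ 562.7 -122.7] rect [ 563.3 -125.8] [51.7 31. ] 27.2
top 0.043 256 z [0.0477 0.0499 0.0519] mean [ 570.9 -132.5] rect [ 574.6 -132.6] [44.9 30.6] 5.1
top 0.012 394 z [0.0157 0.0479 0.0511] mean [ 569.2 -130.1] rect [ 568.8 -132.4] [47.7 47.8] 49.8
top socket [ 590.4 -130.7   45.4] 18
scene 0.008 166 z [0.0126 0.0146 0.0175] mean [ 577.5 -119.2] rect [ 573.5 -119.1] [38.4 52.2] 67.9
scene 0.043 215 z [0.0465 0.051  0.0524] mean [ 575.1 -128.1] rect [ 576.4 -129.8] [45.8 33.3] 8.2
scene 0.012 488 z [0.0174 0.0397 0.0512] mean [ 575.9 -123.6] rect [ 573.9 -127.2] [48.2 46.7] 28.0
scene socket [ 594.3 -127.1   43.8] 38
t 31.77 p [480.9  28.3 173. ] yaw 89.6 q1,7 [0.23 0.65] F [ 0.8  0.9 -0.5] op 53.1 ff 0.0
[ 571. -131.  130.] dp [-91.2, -158.7, 42.7] twist [0.001, -0.002, -0.006] deg 0.4
```

View pics/ad.png

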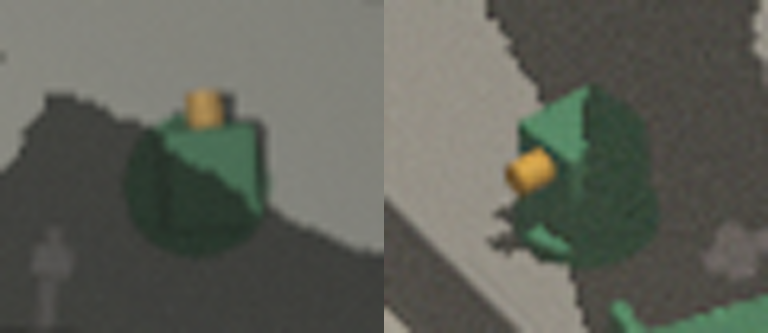

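The crops show the adapter standing upright, with its socket towards +x and the block turned about 6°.

Emit:
{"op": "step_arm", "data": {
  "motion": [
    {"dp": [-22,-40,0],"twist": [0,0,-0.05],"hand": 0.2},
    {"dp": [-45,-80,10],"twist": [0,0,-0.1],"hand": 0.2},
    {"dp": [-68,-122,30],"twist": [0,0,-0.11],"hand": 0.2},
    {"dp": [-84,-150,42],"twist": [0,0,-0.11],"hand": 0.2},
    {"dp": [-89,-160,43],"twist": [0,0,-0.11],"hand": 0.2}
  ]
}}

```text
clock: 32.4
tool_pos: [0.5695, -0.1319, 0.1286]
eef_rot: [-0.052, 0.999, 0.001, -0.001]
contact_force: [0.7, 0.6, 0.6]
opening: 0.599
finger_force: 0.0
```

Emit:
{"op": "step_arm", "data": {
  "motion": [
    {"dp": [0,0,0],"twist": [0,0,0],"hand": 0.2},
    {"dp": [0,0,0],"twist": [0,0,0],"hand": 0.2},
    {"dp": [0,0,0],"twist": [0,0,0],"hand": 0.2}
  ]
}}

```text
clock: 32.78
tool_pos: [0.5689, -0.1302, 0.1299]
eef_rot: [-0.054, 0.999, 0.0, -0.001]
contact_force: [-0.0, -0.8, -0.6]
opening: 0.6
finger_force: 0.0
```

```bash
python3 to.py 569 -132.6 41 96
```

```text
t 32.77 p [ 568.9 -130.2  129.9] yaw 96.2 q1,7 [0.52 1.11] F [-0.  -0.8 -0.6] op 52.8 ff 0.0
[ 569.  -132.6   41. ] dp [-0.0, -2.5, 88.9] twist [0.001, -0.002, 0.003] deg -0.2
```

Emit:
{"op": "step_arm", "data": {
  "motion": [
    {"dp": [0,-2,40],"twist": [0,0,0],"hand": 0.2},
    {"dp": [0,-2,70],"twist": [0,0,0],"hand": 0.2},
    {"dp": [0,-2,85],"twist": [0,0,0],"hand": 0.2},
    {"dp": [0,-2,89],"twist": [0,0,0],"hand": 0.2},
    {"dp": [0,-2,89],"twist": [0,0,0],"hand": 0.2}
  ]
}}

```text
clock: 33.4
tool_pos: [0.5694, -0.1336, 0.0409]
eef_rot: [-0.053, 0.999, 0.0, -0.001]
contact_force: [0.2, -0.2, -0.7]
opening: 0.602
finger_force: 0.0
```

Emit:
{"op": "step_arm", "data": {
  "motion": [
    {"dp": [0,0,0],"twist": [0,0,0],"hand": -1},
    {"dp": [0,0,0],"twist": [0,0,0],"hand": -1},
    {"dp": [0,0,0],"twist": [0,0,0],"hand": -1},
    {"dp": [0,0,0],"twist": [0,0,0],"hand": -1},
    {"dp": [0,0,0],"twist": [0,0,0],"hand": -1}
  ],
  "force": 35
}}

```text
clock: 34.02
tool_pos: [0.5692, -0.1338, 0.0408]
eef_rot: [-0.053, 0.999, 0.0, -0.001]
contact_force: [-0.6, 0.4, 5.7]
opening: 0.335
finger_force: 34.9
```

```bash
python3 to.py 481 158.6 165 90
```

```text
t 34.02 p [ 569.2 -133.8   40.8] yaw 96.0 q1,7 [0.46 1.01] F [-0.6  0.4  5.7] op 29.5 ff 34.9
[481.  158.6 165. ] dp [57.2, 300.0, -124.0] twist [0.0, -0.002, 0.105] deg -6.0
```

Emit:
{"op": "step_arm", "data": {
  "motion": [
    {"dp": [0,0,-50],"twist": [0,0,0],"hand": -1},
    {"dp": [0,0,-110],"twist": [0,0,0],"hand": -1},
    {"dp": [6,35,-124],"twist": [0,0,0],"hand": -1},
    {"dp": [15,80,-124],"twist": [0,0,0],"hand": -1},
    {"dp": [25,130,-124],"twist": [0,0,0],"hand": -1}
  ]
}}

```text
clock: 34.65
tool_pos: [0.5303, -0.0068, 0.1643]
eef_rot: [-0.052, 0.999, 0.0, -0.001]
contact_force: [0.0, 0.7, -1.0]
opening: 0.338
finger_force: 34.9
```

Emit:
{"op": "step_arm", "data": {
  "motion": [
    {"dp": [9,50,0],"twist": [0,0,0],"hand": -1},
    {"dp": [18,97,0],"twist": [0,0,0],"hand": -1},
    {"dp": [25,135,0],"twist": [0,0,0],"hand": -1},
    {"dp": [30,160,0],"twist": [0,0,0],"hand": -1},
    {"dp": [32,170,0],"twist": [0,0,0],"hand": -1}
  ]
}}

```text
clock: 35.28
tool_pos: [0.4804, 0.16, 0.1644]
eef_rot: [-0.054, 0.999, 0.0, -0.001]
contact_force: [-0.4, -0.6, -1.0]
opening: 0.338
finger_force: 34.9
```

Emit:
{"op": "step_arm", "data": {
  "motion": [
    {"dp": [0,0,10],"twist": [0,0,0],"hand": -1},
    {"dp": [0,0,25],"twist": [0,0,0],"hand": -1},
    {"dp": [0,0,38],"twist": [0,0,0],"hand": -1},
    {"dp": [0,0,43],"twist": [0,0,0],"hand": -1},
    {"dp": [0,0,43],"twist": [0,0,0],"hand": -1}
  ]
}}

```text
clock: 35.9
tool_pos: [0.4807, 0.1582, 0.121]
eef_rot: [-0.052, 0.999, -0.0, -0.002]
contact_force: [-0.4, -0.2, -2.0]
opening: 0.336
finger_force: 34.9
```

```bash
python3 to.py 481 158.6 111.8 96; python3 - <<'E'
from meas import *
s=snap('scene'); i=s['pixels'][170:330,330:530,::-1]
cv2.imwrite('pics/held.png',cv2.resize(i,None,fx=3.5,fy=3.5,interpolation=cv2.INTER_CUBIC))
E
```

```text
t 35.9 p [480.7 158.2 121. ] yaw 96.0 q1,7 [-0.08  0.44] F [-0.4 -0.2 -2. ] op 29.6 ff 34.9
[481.  158.6 111.8] dp [-0.3, 0.4, 9.2] twist [0.0, -0.003, 0.0] deg -0.0
```

View pics/held.png

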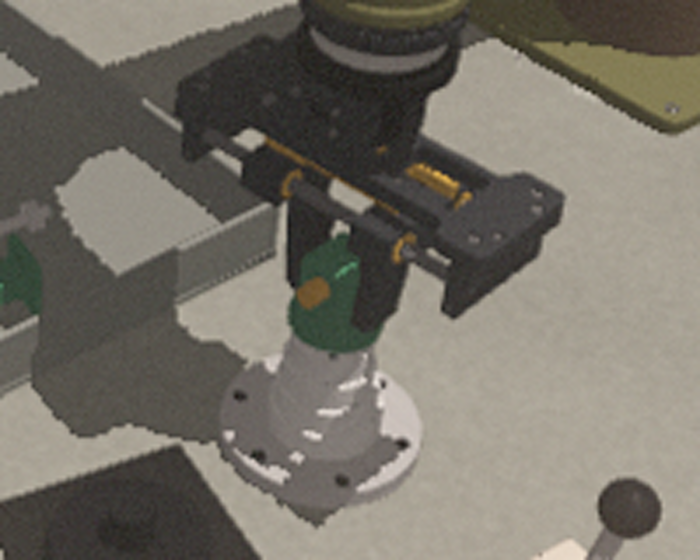

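The adapter is level in the gripper at crop (335,310), directly over the four-disc stack. I'll lower it, pause, then release.

Emit:
{"op": "step_arm", "data": {
  "motion": [
    {"dp": [-0.3,0.2,5],"twist": [0,0,0],"hand": -1},
    {"dp": [-0.3,0.2,8.5],"twist": [0,0,0],"hand": -1},
    {"dp": [-0.3,0.2,9],"twist": [0,0,0],"hand": -1},
    {"dp": [-0.3,0.2,9.5],"twist": [0,0,0],"hand": -1},
    {"dp": [-0.3,0.2,9.5],"twist": [0,0,0],"hand": -1}
  ]
}}

```text
clock: 36.58
tool_pos: [0.4812, 0.1588, 0.112]
eef_rot: [-0.053, 0.999, 0.0, -0.001]
contact_force: [0.4, 0.2, -0.6]
opening: 0.334
finger_force: 34.9
```

```bash
python3 to.py 481 158.6 111.3 96
```

```text
t 36.58 p [481.2 158.8 112. ] yaw 96.0 q1,7 [-0.09  0.42] F [ 0.4  0.2 -0.6] op 29.4 ff 34.9
[481.  158.6 111.3] dp [0.2, -0.1, 0.7] twist [0.001, -0.002, 0.001] deg -0.0
```

Emit:
{"op": "step_arm", "data": {
  "motion": [
    {"dp": [0,0,0.5],"twist": [0,0,0],"hand": -1},
    {"dp": [0,0,0.5],"twist": [0,0,0],"hand": 0},
    {"dp": [0,0,0.5],"twist": [0,0,0],"hand": 0},
    {"dp": [0,0,0.5],"twist": [0,0,0],"hand": 0},
    {"dp": [0,0,-12],"twist": [0,0,0],"hand": 0}
  ]
}}

```text
clock: 37.2
tool_pos: [0.4807, 0.1585, 0.1239]
eef_rot: [-0.053, 0.999, -0.0, -0.002]
contact_force: [-0.3, 0.6, 0.2]
opening: 0.502
finger_force: 0.0
```

Emit:
{"op": "step_arm", "data": {
  "motion": [
    {"dp": [0,0,-35],"twist": [0,0,0],"hand": 0},
    {"dp": [0,0,-80],"twist": [0,0,0],"hand": 0},
    {"dp": [0,0,-130],"twist": [0,0,0],"hand": 0},
    {"dp": [25,15,-130],"twist": [0,0,0],"hand": -1},
    {"dp": [70,40,-130],"twist": [0,0,0],"hand": -1}
  ]
}}

```text
clock: 37.83
tool_pos: [0.4083, 0.1914, 0.2554]
eef_rot: [-0.051, 0.999, 0.001, 0.0]
contact_force: [-0.6, 1.5, 0.1]
opening: 0.301
finger_force: 0.0
```

Emit:
{"op": "step_arm", "data": {
  "motion": [
    {"dp": [50,40,0],"twist": [0,0,0],"hand": -1},
    {"dp": [75,70,0],"twist": [0,0,0],"hand": -1},
    {"dp": [80,80,0],"twist": [0,0,0],"hand": -1}
  ]
}}

```text
clock: 38.2
tool_pos: [0.318, 0.2639, 0.2555]
eef_rot: [-0.055, 0.998, 0.001, -0.001]
contact_force: [0.2, -0.6, -0.9]
opening: 0.005
finger_force: 0.0
```

```bash
python3 stk.py 86 102 113 135; python3 - <<'E'
from meas import *
for cam in ['top','scene']:
    s=snap(cam,f'sw_{cam}.png'); P=cloud(s)
    for nm,z0,z1,bx in [('box',.046,.056,(.4,.7,.27,.45)),('mount',.058,.085,(.45,.7,.27,.45)),('ball',.125,.19,(.47,.65,.3,.42))]:
        for b in blobs(s,P,z0,z1,bx,40):
            q=P[b];W=(q[:,:2]*1000).astype(np.float32); rr=cv2.minAreaRect(W)
            print(cam,nm,len(q),'z',np.percentile(q[:,2],[2,50,98]).round(4),'rect',np.round(rr[0],1),np.round(rr[1],1),round(rr[2],1),'ext',np.percentile(W,[1,99],axis=0).round(1).tolist())
            if nm=='ball':
                A=np.c_[2*q,np.ones(len(q))]; x=np.linalg.lstsq(A,(q**2).sum(1),rcond=None)[0]; print('  sphere',x[:3].round(4),np.sqrt(x[3]+x[:3]@x[:3]).round(4))
a=cv2.imread('pics/sw_scene.png')[150:450,310:580];cv2.imwrite('pics/sw.png',cv2.resize(a,None,fx=2,fy=2))
E
python3 to.py 470 360 160 90
```

```text
top
base (0.007, 0.05) 1501 z [0.0111 0.0128 0.0152] mean [480.1 154.1] rect [481.  158.2] [107.9 108.8] circ [480.3 157.8] 110.8
base (0.113, 0.135) 315 z [0.1186 0.1208 0.1226] mean [484.1 158.2] rect [487.1 159. ] [45.2 30.6] circ [485.7 159. ] 48.7
pad (0.01, 0.024) 1018 z [0.0163 0.0181 0.0201] mean [620.7 162.8] rect [621.5 162.7] [81.5 83.1] circ [621.8 164. ] 85.3
pad (0.032, 0.05) 106 z [0.0393 0.0418 0.0437] mean [622.2 163.2] rect [622.5 163.3] [22.9 23.1] circ [622.5 163.8] 24.5
scene
base (0.007, 0.05) 1635 z [0.0127 0.0144 0.0292] mean [495.3 170.7] rect [485.8 161.5] [102.6 109.6] circ [481.4 159. ] 113.3
base (0.086, 0.102) 136 z [0.0883 0.0928 0.0978] mean [490.7 167.7] rect [489.6 165.6] [27.6 43.8] circ [485.9 161.8] 47.0
base (0.113, 0.135) 319 z [0.1174 0.1218 0.1232] mean [487.8 162.1] rect [488.7 160.7] [48.7 30.8] circ [487.9 159.3] 52.3
pad (0.01, 0.024) 1244 z [0.0177 0.0191 0.0204] mean [627.6 170.1] rect [623.7 165.3] [83.7 83.5] circ [622.9 166. ] 87.1
pad (0.032, 0.05) 165 z [0.0384 0.0417 0.0431] mean [624.6 166.8] rect [623.1 165. ] [25.2 24. ] circ [6
[... 241 characters left out ...]

top ball 162 z [0.1263 0.156  0.1621] rect [517.7 359.5] [23.1 24.5] 52.4 ext [[505.0, 348.4], [530.9, 370.8]]
  sphere [0.5188 0.3629 0.1428] 0.0168
scene box 3897 z [0.0474 0.0515 0.0543] rect [548.4 359.2] [111.2 152.3] 84.3 ext [[475.6, 303.4], [624.7, 417.0]]
scene mount 1310 z [0.0595 0.076  0.084 ] rect [549.3 359.3] [50.6 70.7] 84.9 ext [[515.8, 333.6], [584.7, 386.3]]
scene ball 312 z [0.1273 0.1536 0.1618] rect [522.1 362.9] [20.6 25.2] 19.3 ext [[511.9, 351.2], [532.5, 373.9]]
  sphere [0.518  0.3604 0.1436] 0.0163
t 38.4 p [320.8 261.4 254.4] yaw 95.9 q1,7 [-0.29  0.24] F [ 0.  -0.8 -0.6] op 0.4 ff 0.0
[470. 360. 160.] dp [-158.8, 82.7, 94.1] twist [-0.0, -0.002, 0.103] deg -5.9
```

View pics/sw.png

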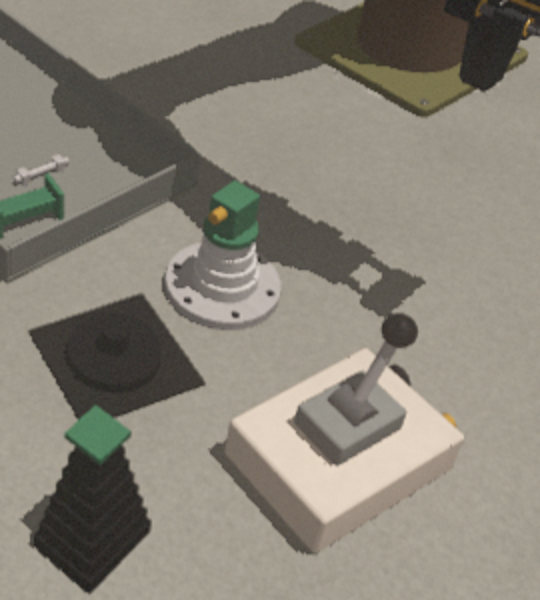

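The picture shows the adapter standing on the disc stack at (235,215), the cover on the pad, and the lever ball at (400,330) still leaning to the robot side.

```bash
python3 to.py 445 367.8 254 84.6 445 367.8 150 84.6
```

```text
t 38.4 p [320.8 261.4 254.4] yaw 95.9 q1,7 [-0.29  0.24] F [ 0.  -0.8 -0.6] op 0.4 ff 0.0
[445.  367.8 254. ] dp [-134.6, 93.0, 0.1] twist [-0.001, -0.002, 0.198] deg -11.3
[445.  367.8 150. ] dp [-134.8, 93.1, 104.1] twist [-0.001, -0.002, 0.198] deg -11.3
```

Emit:
{"op": "step_arm", "data": {
  "motion": [
    {"dp": [-35,24,0],"twist": [0,0,0.06],"hand": -1},
    {"dp": [-75,52,0],"twist": [0,0,0.12],"hand": -1},
    {"dp": [-110,76,20],"twist": [0,0,0.18],"hand": -1},
    {"dp": [-131,90,50],"twist": [0,0,0.198],"hand": -1},
    {"dp": [-135,93,85],"twist": [0,0,0.198],"hand": -1}
  ]
}}

```text
clock: 39.02
tool_pos: [0.4473, 0.3684, 0.1678]
eef_rot: [0.049, 0.999, 0.0, -0.0]
contact_force: [0.2, 0.3, -0.1]
opening: 0.004
finger_force: 0.0
```

Emit:
{"op": "step_arm", "data": {
  "motion": [
    {"dp": [0,0,15],"twist": [0,0,0],"hand": -1},
    {"dp": [0,0,19],"twist": [0,0,0],"hand": -1},
    {"dp": [0,0,19],"twist": [0,0,0],"hand": -1}
  ]
}}

```text
clock: 39.4
tool_pos: [0.4443, 0.3687, 0.1509]
eef_rot: [0.047, 0.999, 0.0, -0.001]
contact_force: [-0.0, -0.1, 0.2]
opening: 0.004
finger_force: 0.0
```

```bash
python3 to.py 490 363.6 150 84.6 556 357.4 150 84.6 563 356.8 150 84.6
```

```text
t 39.4 p [444.3 368.7 150.9] yaw 84.7 q1,7 [-0.45  0.1 ] F [-0.  -0.1  0.2] op 0.4 ff 0.0
[490.  363.6 150. ] dp [-46.0, -0.9, 0.8] twist [0.001, -0.002, 0.001] deg -0.1
[556.  357.4 150. ] dp [-112.3, -0.9, 0.7] twist [0.001, -0.002, 0.001] deg -0.1
[563.  356.8 150. ] dp [-119.3, -0.8, 0.7] twist [0.001, -0.002, 0.001] deg -0.1
```

Emit:
{"op": "step_arm", "data": {
  "motion": [
    {"dp": [-20,-1,0],"twist": [0,0,0],"hand": -1},
    {"dp": [-38,-1,0],"twist": [0,0,0],"hand": -1},
    {"dp": [-50,-1,0],"twist": [0,0,0],"hand": -1},
    {"dp": [-62,-1,0],"twist": [0,0,0],"hand": -1},
    {"dp": [-74,-1,0],"twist": [0,0,0],"hand": -1}
  ]
}}

```text
clock: 40.02
tool_pos: [0.5176, 0.3614, 0.1504]
eef_rot: [0.046, 0.999, 0.0, -0.001]
contact_force: [-2.1, 0.8, 1.2]
opening: 0.003
finger_force: 0.6
```

Emit:
{"op": "step_arm", "data": {
  "motion": [
    {"dp": [-12,0,0],"twist": [0,0,0],"hand": -1},
    {"dp": [-22,0,0],"twist": [0,0,0],"hand": -1},
    {"dp": [-32,0,0],"twist": [0,0,0],"hand": -1},
    {"dp": [-38,0,0],"twist": [0,0,0],"hand": -1},
    {"dp": [-38,0,0],"twist": [0,0,0],"hand": -1}
  ]
}}

```text
clock: 40.65
tool_pos: [0.556, 0.3574, 0.1497]
eef_rot: [0.047, 0.999, 0.0, -0.001]
contact_force: [-0.4, 0.0, -0.4]
opening: 0.004
finger_force: 0.0
```

```bash
cat > ball.py <<'E'
from meas import *
for cam in ['top','scene']:
    s=snap(cam); P=cloud(s); rgb=s['pixels'].max(-1)
    m=(P[...,2]>.125)&(P[...,2]<.168)&(abs(P[...,0]-.57)<.07)&(abs(P[...,1]-.357)<.03)&(s['depth']>0)
    q=P[m]; 
    if len(q)>20: print(cam,len(q),'ext',(1000*np.percentile(q,[2,50,98],axis=0)).round(1).tolist())
E
python3 ball.py; python3 to.py 563 356.8 150 84.6
```

```text
scene 580 ext [[550.0, 342.9, 134.4], [567.6, 361.9, 154.7], [591.2, 374.0, 166.5]]
t 40.75 p [555.3 357.6 149.9] yaw 84.7 q1,7 [-0.34  0.32] F [-0.4  0.6 -0.2] op 0.0 ff 0.0
[563.  356.8 150. ] dp [-7.7, -0.1, -0.1] twist [0.0, -0.002, 0.002] deg -0.1
```

Creep to the stop while watching the force.

Emit:
{"op": "step_arm", "data": {
  "motion": [
    {"dp": [-3,0,0],"twist": [0,0,0],"hand": -1},
    {"dp": [-6,0,0],"twist": [0,0,0],"hand": -1},
    {"dp": [-8,0,0],"twist": [0,0,0],"hand": -1},
    {"dp": [-8,0,0],"twist": [0,0,0],"hand": -1}
  ]
}}

```text
clock: 41.25
tool_pos: [0.5635, 0.3568, 0.1498]
eef_rot: [0.046, 0.999, 0.0, -0.001]
contact_force: [-0.3, -0.1, 0.3]
opening: 0.005
finger_force: 0.2
```

Emit:
{"op": "step_arm", "data": {
  "motion": [
    {"dp": [-2,0,0],"twist": [0,0,0],"hand": -1},
    {"dp": [-2,0,0],"twist": [0,0,0],"hand": -1},
    {"dp": [-2,0,0],"twist": [0,0,0],"hand": -1}
  ]
}}

```text
clock: 41.62
tool_pos: [0.5641, 0.3569, 0.1497]
eef_rot: [0.046, 0.999, -0.0, -0.002]
contact_force: [-4.9, -0.5, 0.9]
opening: 0.008
finger_force: 2.5
```

Emit:
{"op": "step_arm", "data": {
  "motion": [
    {"dp": [-1.5,0,0],"twist": [0,0,0],"hand": -1},
    {"dp": [-1.5,0,0],"twist": [0,0,0],"hand": -1}
  ]
}}

```text
clock: 41.88
tool_pos: [0.5643, 0.3569, 0.1496]
eef_rot: [0.046, 0.999, -0.0, -0.003]
contact_force: [-8.0, -0.8, 2.7]
opening: 0.005
finger_force: 3.8
```

Emit:
{"op": "step_arm", "data": {
  "motion": [
    {"dp": [20,0,0],"twist": [0,0,0],"hand": -1},
    {"dp": [60,0,0],"twist": [0,0,0],"hand": -1},
    {"dp": [110,0,0],"twist": [0,0,0],"hand": -1},
    {"dp": [120,0,-40],"twist": [0,0,0],"hand": -1},
    {"dp": [150,0,-90],"twist": [0,0,0],"hand": -1}
  ]
}}

```text
clock: 42.5
tool_pos: [0.4193, 0.3698, 0.2407]
eef_rot: [0.048, 0.999, -0.0, -0.0]
contact_force: [0.2, 0.6, 0.3]
opening: 0.006
finger_force: 0.0
```

Emit:
{"op": "step_arm", "data": {
  "motion": [
    {"dp": [45,0,0],"twist": [0,0,0],"hand": -1},
    {"dp": [85,0,0],"twist": [0,0,0],"hand": -1},
    {"dp": [85,0,0],"twist": [0,0,0],"hand": -1},
    {"dp": [85,0,0],"twist": [0,0,0],"hand": -1}
  ]
}}

```text
clock: 43.0
tool_pos: [0.3348, 0.3785, 0.2406]
eef_rot: [0.047, 0.999, 0.001, -0.0]
contact_force: [1.0, 0.7, -0.8]
opening: 0.003
finger_force: 0.0
```

```bash
python3 ball.py; python3 stk.py 113 135; python3 to.py
```

```text
top 159 ext [[572.5, 341.6, 127.5], [584.1, 351.5, 150.9], [597.6, 364.7, 157.3]]
scene 267 ext [[578.9, 345.8, 137.6], [591.7, 358.7, 151.0], [598.5, 367.4, 157.0]]
top
base (0.007, 0.05) 1499 z [0.0109 0.0128 0.0151] mean [480.1 154.2] rect [480.9 158.4] [107.9 109.1] circ [479.4 158.2] 112.5
base (0.113, 0.135) 307 z [0.1193 0.121  0.1227] mean [483.9 158.5] rect [487.1 159. ] [45.2 30.4] circ [485.6 159.2] 48.8
pad (0.01, 0.024) 1001 z [0.0163 0.0183 0.02  ] mean [620.9 162.9] rect [621.4 163.7] [81.9 81.5] circ [622.2 163.8] 84.4
pad (0.032, 0.05) 109 z [0.0393 0.0415 0.0433] mean [622.  163.1] rect [622.2 163.6] [23.1 23.5] circ [622.4 163.7] 24.4
scene
base (0.007, 0.05) 1619 z [0.0127 0.0144 0.0292] mean [495.2 170.7] rect [486.  162.1] [103.3 109.3] circ [482.1 158.8] 113.6
base (0.113, 0.135) 313 z [0.1181 0.1219 0.1231] mean [487.6 162.2] rect [489.1 160.8] [47. 31.] circ [487.5 160.5] 50.3
pad (0.01, 0.024) 1247 z [0.0176 0.0192 0.0205] mean [627.8 170.3] rect [623.4 165.3] [84.2 83.5] circ [624.6 163.9] 88.0
pad (0.032, 0.05) 168 z [0.0375 0.0418 0.0431] mean [624.7 166.8] rect [623.2 164. ] [24.  24.7] circ [623.7 164.4] 26.9
t 43.2 p [334.4 378.1 240.2] yaw 84.6 q1,7 [-0.53 -0.02] F [-0.6  0.6 -0.4] op 0.7 ff 0.0
```

View pics/last_scene.png

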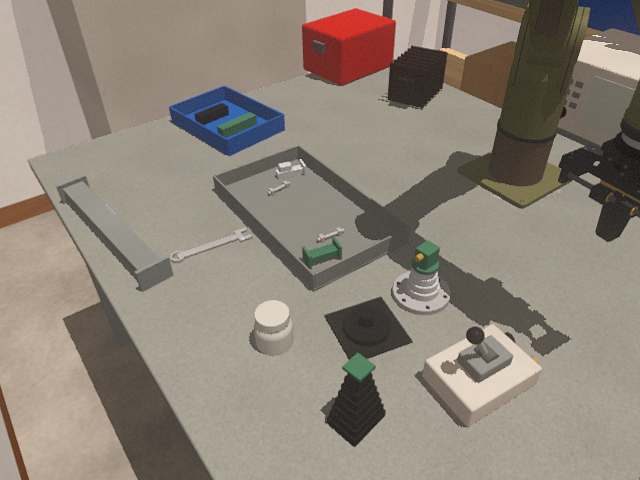

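The picture shows the lever over to the far side with its ball at (475,335), where the geometry puts "on". The stack and adapter stand at (427,270), the cover is on the pad at (367,322), and the tub, horn and spanner have not moved. I'll hand in.

```bash
python3 -c "
from plant import r
print(r.finish_job())"
```

```text
the job is handed in; nothing more can be done
None
```

The job is handed in at about 43 s: the cover is on the pad, the four discs present (62, 56, 50 and 44 mm) and the adapter are stacked within about 1 mm of centre on the base, and the switch is at its far stop. No verdict came back.

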